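# Pack the printing blocks head to tail in the sloping display tray

## Task

Put the three wedge-shaped printing blocks from the counter back into the sloping display tray beside the one already there, alternately head to tail, so that all four fill the tray and each lies flat on its floor, handle outwards. Lift them by the handles and lay each down on the slope rather than dropping it; do not disturb the jar, the box or the bowl.

Things in the scene. Friction and masses are not known exactly. Their poses are not given: they have to be found in the camera images.
- block0: wedge-shaped wooden printing block in the tray, at its -y end, wide end up-slope. 96 mm long, 30 thick. Origin: middle of the underside; z up; x along the length, to the wide end. Straight long side at y=-24; slanting side from y=+10 at the narrow end (x=-48, 34 wide) to y=+38 at the wide end (x=+48, 62 wide). On top, over the origin, a grip bar along x: 60 long, 14 wide, z 30 to 56.
- block1: wedge-shaped wooden printing block, lying flat on the counter. 96 mm long, 30 thick. Origin: middle of the underside; z up; x along the length, to the wide end. Straight long side at y=-24; slanting side from y=+10 at the narrow end (x=-48, 34 wide) to y=+38 at the wide end (x=+48, 62 wide). On top, over the origin, a grip bar along x: 60 long, 14 wide, z 30 to 56.
- block2: wedge-shaped wooden printing block, lying flat on the counter. 96 mm long, 30 thick. Origin: middle of the underside; z up; x along the length, to the wide end. Straight long side at y=-24; slanting side from y=+10 at the narrow end (x=-48, 34 wide) to y=+38 at the wide end (x=+48, 62 wide). On top, over the origin, a grip bar along x: 60 long, 14 wide, z 30 to 56.
- block3: wedge-shaped wooden printing block, lying flat on the counter. 96 mm long, 30 thick. Origin: middle of the underside; z up; x along the length, to the wide end. Straight long side at y=-24; slanting side from y=+10 at the narrow end (x=-48, 34 wide) to y=+38 at the wide end (x=+48, 62 wide). On top, over the origin, a grip bar along x: 60 long, 14 wide, z 30 to 56.
- tray: shallow tray, inside 101 (x) by 199 mm (y), fixed on a stand; its floor slopes 28 degrees. Origin: centre of the inner floor, 42 mm above the counter; z square to the floor, x up the slope, y level, to the robot's left. Walls 7 thick, 12 high on all sides. It just takes four blocks in a row along y, 48 apart, lengths along x (play about 7 in y, 5 in x); let go, a block may slide down to the lower wall.
- jar: bystander: upright glass ink jar with black lid, 52 mm across, 70 mm high, origin at the centre of its underside
- giftbox: bystander: flat cardboard box 80 x 100 x 30 mm high, origin at the centre of its underside
- bowl: bystander: white bowl, 80 mm across the rim, 40 mm high, origin at the centre of its underside
Mind the look-alikes: they are no part of the job. Leave any blue look-alike of the block2 alone. What is shaped like the block1 but green is not meant.

How it is judged:
By the outcome, as a careful person would: the job done as asked, in the order asked, and still so for the second after the job is handed in, with the robot touching nothing.
It also fails if it takes over 64 s, if anything falls off the work surface, if the arm or the gripper's body presses on something with over 40 N, if the wrist force passes 120 N, or if a joint passes its speed limit or range.

## Robot

A 6-joint arm with a two-finger parallel gripper is mounted at the origin on the work surface. World frame = base frame: x ahead of the robot, y to its left, z up, the work surface at z = 0. Lengths are in m, angles in rad, forces in N, time in s.
With the tool pointing down it reaches from about 0.375 to 0.9 m from the base axis. Payload 3.1 kg.
Tool frame: the origin (TCP) lies at the very end of the fingers, on their centre line; the grasp point (between the pads) lies 19 mm behind it (manip.pinch_z is the distance from the TCP to the grasp point, in m); z points along the fingers, y is the line along which they close (so a half turn about z gives the same grasp; the last joint's range is limited). The gripper opens to 85 mm and grips with 20 to 120 N. Pads are 22 mm wide; open, the fingers measure 114 mm over their backs; the gripper's body (76 mm by 85 mm) begins 54 mm behind the grasp point. The pads swing forward as they close: fully open they stand 13 mm farther back than shut.
Start: joints at [-0.178, 0.527, 1.433, -0, 1.181, -0.178], TCP at [0.625, 0, 0.231] pointing down, gripper open.
Joint ranges: [-3.08, 3.08], [-0.75, 2.2], [0.22, 2.44], [-1.43, 4.57], [0, 2.65], [-2.85, 2.85]. Speed limits (rad/s): [2.79, 2.79, 3.14, 3.14, 3.14, 3.14].

## Interface

Orientations are given as a unit quaternion [x, y, z, w].
In Python, from station import manip gives the robot as it stands.
- The arm moves only by the tool servo_tool, never from a script. Its argument "commands" is one flat list of numbers, 7 for each row, row after row: the shift along the tool's x, y, z each as a share of 500 mm, from -1 to 1, then the turn, a rotation vector about the tool's x, y, z each as a share of 360 degrees, from -1 to 1, then the opening, from -1 (shut) to 1 (fully open). In form: [dx, dy, dz, rx, ry, rz, claw, dx, dy, dz, rx, ry, rz, claw, ...]. A call has 1 to 12 rows; each row shifts and turns the commanded pose from where the row before left it, along the tool's axes as they then stand; what a row does not reach is not made up. A row lasts 1/12 s, in which the tool goes at most 41.7 mm and 7.16 degrees, less where a joint would pass 70% of its speed; a pose out of reach is approached as far as the arm can. A call with a number of a shift or a turn outside -1 to 1 is refused whole. A call with a gripper value outside its range is refused whole. The fingers move at their own pace and stop on an object; "force" is the grip in N (left out, the last holds). Time passes only in rows, so rows that do not move let the fingers close. It gives the time, the measured TCP pose, the force, the opening and the grip force at its end, in the units of the state.
- manip.sense(): the state, without advancing time (a new reading comes with each control period).
- manip.snapshot(name): name is "scene" or "side" or "wrist"; returns a dict with "img" (384x512x3 uint8, red, green, blue), "mtx" (3x3 intrinsics, pixels), "world_to_cam" (4x4, takes a point from world to camera coordinates). Camera axes: x right, y up, looking along -z (the intrinsics and any distortion apply to the point x, -y, -z); pixel columns grow to the right and rows downward; lengths in m; the calibration is good to about 2 mm. The wrist camera is an equidistant fisheye: a pixel r from the principal point sees the ray r / f radians off the axis. A picture is of the moment at which its call begins. There is no depth.
- manip.sign_off(): hands the job in; it is judged then, once.
Trained networks look in a picture, given as the dict that the camera call returned (one of the last four; its "shot" number tells which), for a name from the list of things; names that differ only in an ending like _2 or _b are one class to them, and where a whole thing is asked for, a point or a joint stands for the part that bears it (a point fixed in the world has none). Each returns a list of dicts, best first, with "conf" (0 to 1); they miss things now and then, are a little off and sometimes report something else, mostly with a low value. They report only what shows in the picture. A call takes as long as a camera call. They do not tell look-alikes from the thing itself.
- manip.look_for(picture, query): "box" ([left, top, width, height] in pixels, round what is visible of it).
- manip.silhouettes(picture, query): "pixels" (384x512 bool, what is visible of it) and "box" ([left, top, width, height] in pixels, round what is visible of it).
The state is a dict: "t": time; "q": joint angles; "qd": joint speeds; "tau": joint torques, N m; "tcp_pos": TCP position; "tool_rot": TCP orientation; "force": force on the tool from outside, world axes, zero at the start; "ft_torque": the same for the moment, N m; "finger_gap": opening from 0.0 (shut) to 1.0 (fully open); "gripper_force": force on a finger pad.
Only numpy, scipy, OpenCV 4.12 (cv2) and the standard library are available. Lean on these libraries where they do the work, as an engineer would, in place of code of your own. Each camera call takes 0.05 s, during which the arm holds its last target. There are 200 camera calls.

## Working session

There is one attempt and no reset: what is moved stays moved. The work goes in short steps, Python scripts to look and compute and a tool call to move; the robot and the scene stay as the last step left them, time stands still between calls to the robot, and variables do not carry over. Pictures are saved under pics/ and viewed, at most 10 in all, crops included, and the job is handed in when it is done.

Besides the shell and the picture viewer there is one more tool, called in YAML: its name, and indented under it one key for each argument. servo_tool: Moves the arm, as the interface text tells. Its arguments: {"type":"object","properties":{"commands":{"type":"array"},"force":{"type":"number"}},"required":["commands"]}

```bash
mkdir -p pics
cat > h.py <<'E'
import numpy as np, cv2
from station import manip
E
python3 - <<'E'
from h import *
import pickle
ims=[]
for n in ["scene","side"]:
    p=manip.snapshot(n); ims.append(p['img'])
    pickle.dump(p,open(n+'.pkl','wb'))
    print(n,p['mtx'].tolist(),np.round(p['world_to_cam'],3).tolist(),p.keys())
    for q in ["block1","tray"]:
        for d in manip.silhouettes(p,q): print(q,np.round(d['conf'],2),d['box'],d['pixels'].sum())
cv2.imwrite('pics/scene.png',cv2.resize(ims[0][:,:,::-1],(800,600)))
cv2.imwrite('pics/side.png',cv2.resize(ims[1][:,:,::-1],(800,600)))
E
```

```text
scene [[483.40020349663934, 0.0, 263.05464348806424], [0.0, 483.40020349663934, 191.3456957715517], [0.0, 0.0, 1.0]] [[-0.755, 0.655, -0.013, 0.436], [-0.522, -0.59, 0.615, 0.246], [0.396, 0.471, 0.788, -1.688], [0.0, 0.0, 0.0, 1.0]] dict_keys(['img', 'mtx', 'world_to_cam', 'shot'])
block1 0.97 [135.7, 146.6, 27.6, 22.2] 456
block1 0.94 [184.4, 152.3, 29.0, 28.3] 495
block1 0.93 [245.2, 151.1, 32.0, 23.0] 460
block1 0.87 [271.3, 112.7, 16.3, 25.7] 304
block1 0.8 [155.8, 188.4, 18.6, 28.9] 542
block1 0.76 [279.8, 197.0, 25.9, 27.5] 489
block1 0.75 [218.1, 108.2, 18.6, 26.4] 290
tray 0.7 [271.8, 206.0, 77.5, 55.3] 1850
side [[405.6397550252117, 0.0, 261.41248595213966], [0.0, 405.6397550252117, 187.31171862618964], [0.0, 0.0, 1.0]] [[0.792, -0.611, 0.016, -0.47], [0.406, 0.546, 0.733, -0.238], [-0.456, -0.574, 0.68, -0.912], [0.0, 0.0, 0.0, 1.0]] dict_keys(['img', 'mtx', 'world_to_cam', 'shot'])
block1 0.98 [215.7, 148.4, 32.9, 34.0] 566
block1 0.74 [235.9, 214.2, 37.4, 35.4] 777
block1 0.74 [382.9, 229.8, 46.8, 38.2] 977
block1 0.73 [295.0, 279.8, 30.7, 48.1] 1061
block1 0.73 [351.2, 177.7, 20.5, 36.1] 593
block1 0.71 [317.1, 212.1, 35.7, 36.7] 774
block1 0.68 [208.4, 262.1, 38.4, 51.6] 1022
tray 0.74 [184.7, 124.8, 68.2, 66.4] 1605
```

View pics/scene.png

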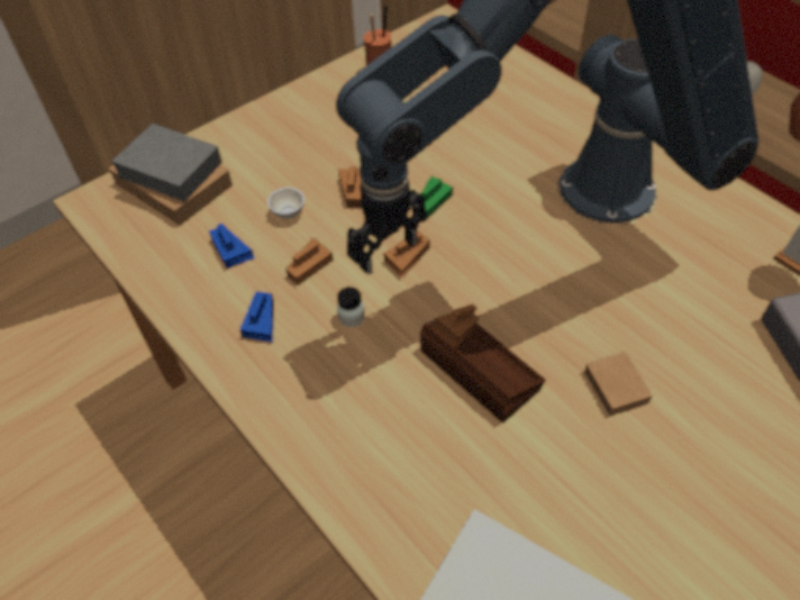

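View pics/side.png

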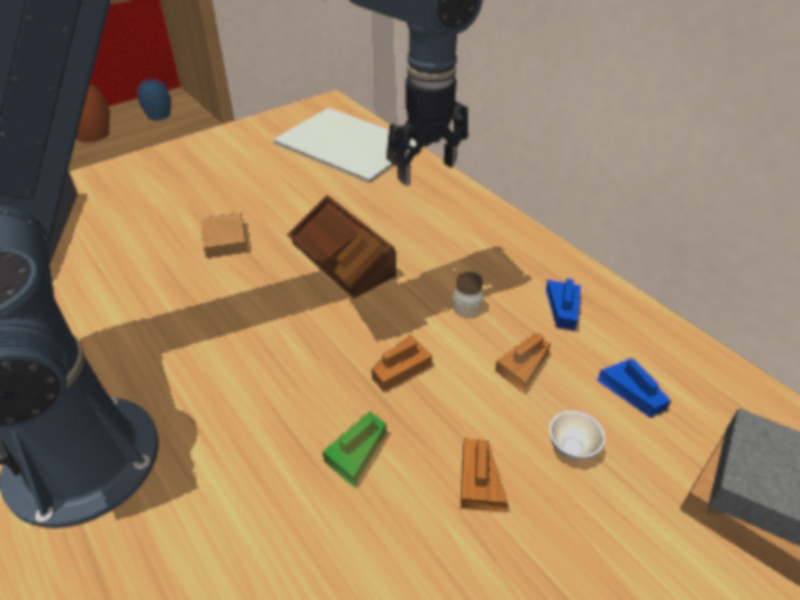

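Seven wedge shapes are visible (positions in 800x600 pixels). In the side view, the oranges are at (402,362), (523,360) and (482,473), with block0 in the tray at (355,255). The blues at (564,302) and (635,385) and the green at (355,447) are look-alikes, so I leave them alone. The jar is at (468,294), the bowl at (577,437) and the cardboard box at (224,233).

```bash
cat > h.py <<'E'
import numpy as np, cv2, pickle
from scipy.optimize import minimize
from scipy.spatial.transform import Rotation as R
from station import manip
PR=np.array([[x,y,z] for z in (0,30) for x,y in ((-48,-24),(48,-24),(48,38),(-48,10))])/1e3
BAR=np.array([[x,y,z] for z in (30,56) for x in (-30,30) for y in (-7,7)])/1e3
def proj(p,X,fish=False):
    W=p['world_to_cam']; c=X@W[:3,:3].T+W[:3,3]; c=c*[1,-1,-1]; K=p['mtx']
    if fish:
        rho=np.hypot(c[:,0],c[:,1]); th=np.arctan2(rho,c[:,2]); s=th/np.maximum(rho,1e-9)
        return np.c_[K[0,0]*c[:,0]*s+K[0,2],K[1,1]*c[:,1]*s+K[1,2]]
    return np.c_[K[0,0]*c[:,0]/c[:,2]+K[0,2],K[1,1]*c[:,1]/c[:,2]+K[1,2]]
def ray(p,uv,z,fish=False):
    K=p['mtx'];a=(np.array(uv)-K[:2,2])/K[0,0]
    if fish:
        th=np.hypot(*a); d=np.r_[a/max(th,1e-9)*np.sin(th),np.cos(th)]
    else: d=np.r_[a,1]
    W=p['world_to_cam']; d=W[:3,:3].T@(d*[1,-1,-1]); o=-W[:3,:3].T@W[:3,3]
    return o+d*(z-o[2])/d[2]
def dense(V):  # edge samples so fisheye curvature is kept small
    return V
def render(p,T,fish=False,S=4):
    m=np.zeros((384*S//1,512*S),np.uint8)
    for V in (PR,BAR):
        uv=proj(p,V@T[0].T+T[1],fish)
        h=cv2.convexHull(((uv+.5)*S*16-8).astype(np.int32))
        cv2.fillConvexPoly(m,h,1,shift=4)
    return m
def pose(v):  # x,y,z,yaw[,tilt]
    r=R.from_euler('Z',v[3])
    if len(v)>4: r=r*R.from_euler('Y',-v[4])*R.from_euler('Z',v[5])
    return r.as_matrix(),np.array(v[:3])
def iou(views,T,S=4):
    s=0
    for p,M,f in views:
        m=render(p,T,f,S); ys,xs=np.where(M); 
        M4=np.kron(M.astype(np.uint8),np.ones((S,S),np.uint8))
        s+=(m&M4).sum()/(m|M4).sum()
    return s/len(views)
def fit(views,mk,starts,steps):
    best=None
    sc=sorted([(-iou(views,pose(mk(s)),2),tuple(s)) for s in starts])[:3]
    for _,s in sc:
        sim=np.vstack([s]+[np.array(s)+np.eye(len(s))[i]*steps[i] for i in range(len(s))])
        r=minimize(lambda v:-iou(views,pose(mk(v)),4),s,method='Nelder-Mead',options=dict(initial_simplex=sim,maxiter=90,xatol=2e-4,fatol=3e-4))
        if best is None or r.fun<best.fun: best=r
    return best
E
cat > m1.py <<'E'
from h import *
P={n:manip.snapshot(n) for n in("scene","side")}
D={}
for n,p in P.items():
    D[n]=[]
    for d in manip.silhouettes(p,"block1"):
        c=p['img'][d['pixels']].mean(0); ys,xs=np.where(d['pixels'])
        if c[0]>c[2]*1.3 and c[0]>c[1]*1.15: D[n].append((d['pixels'],(xs.mean(),ys.mean()),c))
        
side,scene=P['side'],P['scene']
pickle.dump((P,D),open('pd.pkl','wb'))
for M,c,col in D['side']:
    X=ray(side,c,.02); 
    sc=[(np.hypot(*(np.array(cc)-proj(scene,X[None])[0])),i) for i,(_,cc,_) in enumerate(D['scene'])]
    d,i=min(sc); v=[(side,M,False)]
    if d<15: v.append((scene,D['scene'][i][0],False))
    starts=[(X[0],X[1],a) for a in np.arange(0,6.28,.35)]
    r=fit(v,lambda s:[s[0],s[1],0,s[2]],starts,[.006,.006,.15])
    print('side px',np.round(c),'col',col.round(),'scene match',round(d),len(v),'xy',X[:2].round(3),'fit',r.x.round(4),round(r.fun,3))
E
time python3 m1.py
```

```text
side px [308. 306.] col [164. 104.  52.] scene match 2 2 xy [ 0.427 -0.379] fit [ 0.4315 -0.3705  3.9735] -0.848
side px [335. 231.] col [154. 103.  58.] scene match 2 2 xy [ 0.626 -0.263] fit [ 0.6343 -0.2587  3.194 ] -0.87
side px [256. 233.] col [140.  89.  45.] scene match 3 2 xy [ 0.464 -0.147] fit [ 0.4627 -0.1411  6.232 ] -0.837
real	0m16.740s
user	0m15.121s
sys	0m0.903s
```

```bash
cat > m2.py <<'E'
from h import *
P,_=pickle.load(open('pd.pkl','rb')); P={n:manip.snapshot(n) for n in P}
ms={}
for n,p in P.items():
    W=p['world_to_cam']; print(n,'cam',(-W[:3,:3].T@W[:3,3]).round(2))
    for d in manip.silhouettes(p,"block0"):
        ys,xs=np.where(d['pixels']); c=(xs.mean(),ys.mean()); X=ray(p,c,.06)
        if X[1]>-.08 and X[0]>.45: print(n,c,X.round(3),d['pixels'].sum()); ms[n]=(d['pixels'],X)
    for q in['tray','jar','bowl','giftbox']:
      for d in manip.silhouettes(p,q)[:2]:
        ys,xs=np.where(d['pixels']); print(n,q,round(d['conf'],2),ray(p,(xs.mean(),ys.mean()),.03).round(3))
v=[(P[n],ms[n][0],False) for n in ms]; X=ms['side'][1] if 'side' in ms else ms['scene'][1]
til=np.radians(28)
st=[(X[0],X[1],.04,a) for a in np.arange(-.6,.7,.15)]
r=fit(v,lambda s:[s[0],s[1],s[2],s[3],til,0],st,[.006,.006,.006,.1]); print(r.x.round(4),r.fun)
s=P['side']['img'][110:210,170:270]
cv2.imwrite('pics/tray.png',cv2.resize(np.hstack([s,P['scene']['img'][180:280,260:360]])[:,:,::-1],(800,400),interpolation=cv2.INTER_CUBIC))
E
python3 m2.py
```

```text
scene cam [1.13 0.66 1.18]
scene (np.float64(292.03966597077243), np.float64(206.99791231732777)) [0.537 0.081 0.06 ] 479
scene tray 0.65 [0.538 0.172 0.03 ]
scene jar 0.66 [ 0.646 -0.1    0.03 ]
scene bowl 0.68 [ 0.574 -0.414  0.03 ]
scene giftbox 0.67 [0.395 0.352 0.03 ]
side cam [ 0.05 -0.68  0.8 ]
side (np.float64(228.84110535405873), np.float64(164.06390328151986)) [0.536 0.078 0.06 ] 579
side tray 0.61 [0.549 0.185 0.03 ]
side jar 0.74 [ 0.654 -0.094  0.03 ]
side bowl 0.56 [ 0.58  -0.414  0.03 ]
side giftbox 0.87 [0.379 0.32  0.03 ]
[0.5416 0.0832 0.0429 0.0393] -0.8286262053604336
```

View pics/tray.png

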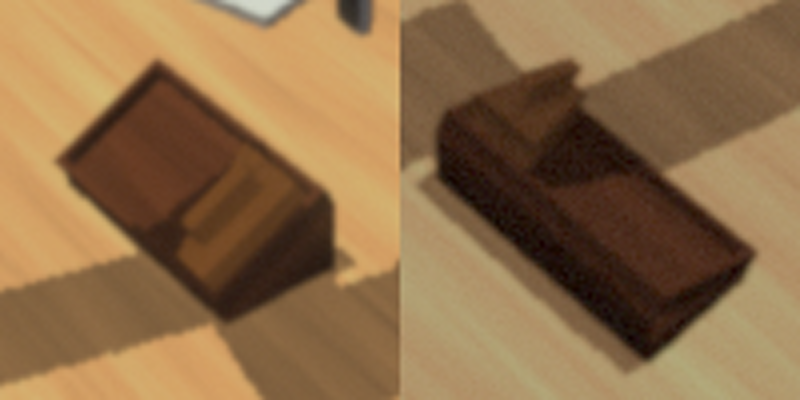

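```bash
cat >> h.py <<'E'
def plan(pos,Rt,n,claw,per=12):
    "rows from measured pose to target, world straight line"
    s=manip.sense(); p0=np.array(s['tcp_pos']); r0=R.from_quat(s['tool_rot'])
    rv=(r0.inv()*R.from_matrix(Rt)).as_rotvec(); st=(np.array(pos)-p0)/n
    rows=[]
    for i in range(n):
        rc=r0*R.from_rotvec(rv*i/n)
        rows.append(np.r_[rc.inv().apply(st)/.5,rv/n/(2*np.pi),claw])
    print('dpos',(st*n).round(4),'mm/row',round(np.linalg.norm(st)*1e3,1),'deg/row',round(np.degrees(np.linalg.norm(rv))/n,2))
    for k in range(0,n,per): print(','.join('%.4g'%round(x,4) for r in rows[k:k+per] for x in r))
def down(yaw): # tool z down, tool x along world yaw dir
    c,s=np.cos(yaw),np.sin(yaw); return np.array([[c,s,0],[s,-c,0],[0,0,-1.]])
E
python3 - <<'E'
from h import *
s=manip.sense(); print(s['t'],s['tcp_pos'],R.from_quat(s['tool_rot']).as_matrix().round(3).tolist(),s['q'])
p=manip.snapshot('wrist'); W=p['world_to_cam']; print(p['mtx'].tolist(),W[:3,:3].round(2).tolist(),(-W[:3,:3].T@W[:3,3]).round(3))
plan([.60,-.24,.24],down(.05),8,1)
E
```

```text
1.1 [6.24983802e-01 4.60250228e-05 2.31315376e-01] [[-0.0, 1.0, 0.0], [1.0, 0.0, -0.0], [-0.0, 0.0, -1.0]] [-1.78480318e-01  5.27486157e-01  1.43271108e+00  4.79715270e-06
  1.18136020e+00 -1.78491428e-01]
[[297.3186396354542, 0.0, 256.3929517156777], [0.0, 297.3186396354542, 190.69484368737622], [0.0, 0.0, 1.0]] [[1.0, 0.0, 0.0], [-0.0, 0.96, -0.29], [-0.0, 0.29, 0.96]] [0.624 0.074 0.375]
dpos [-0.025  -0.2401  0.0087] mm/row 30.2 deg/row 10.89
-0.06,-0.0062,-0.0022,-0,0,0.0303,1,-0.0601,0.0052,-0.0022,-0,0,0.0303,1,-0.058,0.0165,-0.0022,-0,0,0.0303,1,-0.0539,0.0271,-0.0022,-0,0,0.0303,1,-0.0478,0.0368,-0.0022,-0,0,0.0303,1,-0.04,0.0452,-0.0022,-0,0,0.0303,1,-0.0307,0.0519,-0.0022,-0,0,0.0303,1,-0.0203,0.0568,-0.0022,-0,0,0.0303,1
```

Run:
```python
from h import *
plan([.60,-.24,.22],down(.05),14,.2,7)
```

```text
dpos [-0.025  -0.2401 -0.0113] mm/row 17.3 deg/row 6.22
-0.0343,-0.0036,0.0016,-0,0,0.0173,0.2,-0.0345,0.0002,0.0016,-0,0,0.0173,0.2,-0.0343,0.0039,0.0016,-0,0,0.0173,0.2,-0.0336,0.0076,0.0016,-0,0,0.0173,0.2,-0.0326,0.0112,0.0016,-0,0,0.0173,0.2,-0.0312,0.0147,0.0016,-0,0,0.0173,0.2,-0.0294,0.018,0.0016,-0,0,0.0173,0.2
-0.0273,0.0211,0.0016,-0,0,0.0173,0.2,-0.0249,0.0239,0.0016,-0,0,0.0173,0.2,-0.0221,0.0264,0.0016,-0,0,0.0173,0.2,-0.0191,0.0287,0.0016,-0,0,0.0173,0.2,-0.0159,0.0306,0.0016,-0,0,0.0173,0.2,-0.0125,0.0321,0.0016,-0,0,0.0173,0.2,-0.0089,0.0333,0.0016,-0,0,0.0173,0.2
```

servo_tool:
  commands: [-0.0343, -0.0036, 0.0016, 0, 0, 0.0173, 0.2, -0.0345, 0.0002, 0.0016, 0, 0, 0.0173, 0.2, -0.0343, 0.0039, 0.0016, 0, 0, 0.0173, 0.2, -0.0336, 0.0076, 0.0016, 0, 0, 0.0173, 0.2, -0.0326, 0.0112, 0.0016, 0, 0, 0.0173, 0.2, -0.0312, 0.0147, 0.0016, 0, 0, 0.0173, 0.2, -0.0294, 0.018, 0.0016, 0, 0, 0.0173, 0.2]
  force: 60

```text
t: 1.73
tcp_pos: [0.6124, -0.1208, 0.2257]
tool_rot: [0.92, 0.392, 0.0, 0.0]
force: [0.6, 0.2, -0.4]
finger_gap: 0.599
gripper_force: 0.0
```

servo_tool:
  commands: [-0.0273, 0.0211, 0.0016, 0, 0, 0.0173, 0.2, -0.0249, 0.0239, 0.0016, 0, 0, 0.0173, 0.2, -0.0221, 0.0264, 0.0016, 0, 0, 0.0173, 0.2, -0.0191, 0.0287, 0.0016, 0, 0, 0.0173, 0.2, -0.0159, 0.0306, 0.0016, 0, 0, 0.0173, 0.2, -0.0125, 0.0321, 0.0016, 0, 0, 0.0173, 0.2, -0.0089, 0.0333, 0.0016, 0, 0, 0.0173, 0.2, 0, 0, 0, 0, 0, 0, 0.2]

```text
t: 2.4
tcp_pos: [0.5998, -0.2435, 0.22]
tool_rot: [1.0, 0.022, 0.0, 0.001]
force: [0.5, -0.5, 0.7]
finger_gap: 0.597
gripper_force: 0.0
```

```bash
cat > w.py <<'E'
# fit counter blocks from the wrist (and outer) cameras; overlay on the wrist picture
import sys
from h import *
guess=np.array(eval(sys.argv[1])); outer=sys.argv[2]=='1'; name=sys.argv[3]
s=manip.sense(); print('t',round(s['t'],2),'tcp',s['tcp_pos'].round(4),'q',np.round(s['q'],2),'gap',s['finger_gap'])
views=[]
for n in ['wrist']+(['side','scene'] if outer else []):
    p=manip.snapshot(n); f=n=='wrist'
    c=proj(p,np.array([[guess[0],guess[1],.02]]),f)[0]
    for d in manip.silhouettes(p,"block1"):
        ys,xs=np.where(d['pixels']); e=np.hypot(xs.mean()-c[0],ys.mean()-c[1])
        if e<(40 if f else 12): views.append((p,d['pixels'],f)); print(n,'e',round(e,1),'area',len(xs)); break
    if f: wp=p
st=[tuple(guess+[a,b,c]) for a in(-.005,0,.005) for b in (-.005,0,.005) for c in(-.15,0,.15)]
for vs in ([views[:1],views] if outer else [views]):
    r=fit(vs,lambda v:[v[0],v[1],0,v[2]],st,[.003,.003,.06]); print(r.x.round(4),round(r.fun,3))
im=wp['img'][:,:,::-1].copy()
im=cv2.resize(im,(800,600)); T=pose([r.x[0],r.x[1],0,r.x[2]])
for V in(PR,BAR):
    uv=proj(wp,V@T[0].T+T[1],True)*800/512
    for k in uv: cv2.circle(im,tuple(np.int32(k)),2,(0,255,0),-1)
cv2.imwrite('pics/%s.png'%name,im)
E
python3 w.py "[.6343,-.2587,3.194]" 1 b
```

```text
t 2.4 tcp [ 0.5998 -0.2435  0.22  ] q [-0.56  0.57  1.39 -0.    1.18  0.97] gap 0.5970859755208584
wrist e 1.9 area 3479
side e 2.2 area 743
scene e 1.4 area 517
[ 0.6366 -0.2576  3.2135] -0.972
[ 0.6365 -0.2577  3.2142] -0.927
```

View pics/b.png

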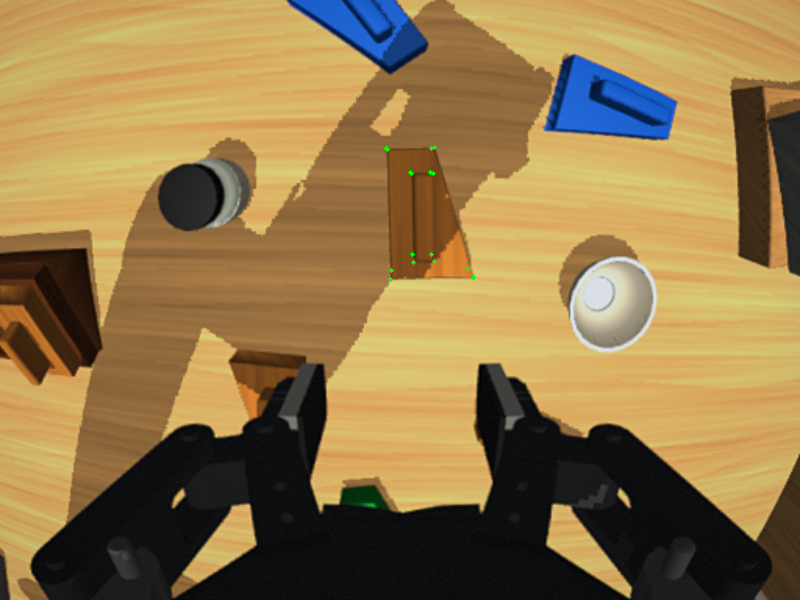

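The orange block at (430,215) matches the fit well (IoU 0.97, corners on the edges). The blue pair at (360,30) and (615,100) and the green one at (360,500) are clearly different.

Run:
```python
from h import *
plan([.6366,-.2577,.035],down(.0724),9,0)
```

```text
dpos [ 0.0365 -0.0188 -0.1852] mm/row 21.1 deg/row 0.14
0.0079,0.0046,0.0411,-0,0,-0.0004,0,0.0079,0.0046,0.0411,-0,0,-0.0004,0,0.0079,0.0046,0.0411,-0,0,-0.0004,0,0.0079,0.0047,0.0411,-0,0,-0.0004,0,0.0079,0.0047,0.0411,-0,0,-0.0004,0,0.0078,0.0047,0.0411,-0,0,-0.0004,0,0.0078,0.0047,0.0411,-0,0,-0.0004,0,0.0078,0.0047,0.0411,-0,0,-0.0004,0,0.0078,0.0047,0.0411,-0,0,-0.0004,0
```

servo_tool:
  commands: [0.0236, 0.014, 0.04, 0, 0, -0.0012, 0, 0.0236, 0.014, 0.05, 0, 0, -0.0012, 0, 0.0236, 0.014, 0.06, 0, 0, -0.0012, 0, 0, 0, 0.06, 0, 0, 0, 0, 0, 0, 0.05, 0, 0, 0, 0, 0, 0, 0.05, 0, 0, 0, 0, 0, 0, 0.04, 0, 0, 0, 0, 0, 0, 0.02, 0, 0, 0, 0, 0, 0, 0, 0, 0, 0, 0]

```text
t: 3.45
tcp_pos: [0.6349, -0.2572, 0.0323]
tool_rot: [0.999, 0.036, -0.002, -0.002]
force: [-0.4, 0.1, 0.4]
finger_gap: 0.503
gripper_force: 0.0
```

Run:
```python
from h import *
s=manip.sense();print(s['tcp_pos'],R.from_quat(s['tool_rot']).as_matrix().round(3).tolist())
```

```text
[ 0.63493137 -0.25719324  0.03229656] [[0.997, 0.073, -0.005], [0.073, -0.997, 0.003], [-0.005, -0.003, -1.0]]
```

servo_tool:
  commands: [0, 0, 0, 0, 0, 0, -1, 0, 0, 0, 0, 0, 0, -1, 0, 0, 0, 0, 0, 0, -1, 0, 0, 0, 0, 0, 0, -1, 0, 0, 0, 0, 0, 0, -1, 0, 0, -0.03, 0, 0, 0, -1, 0, 0, -0.06, 0, 0, 0, -1, 0, 0, -0.07, 0, 0, 0, -1, 0, 0, -0.07, 0, 0, 0, -1, 0, 0, -0.07, 0, 0, 0, -1, 0, 0, -0.07, 0, 0, 0, -1, 0, 0, -0.07, 0, 0, 0, -1]
  force: 80

```text
t: 4.45
tcp_pos: [0.6357, -0.2587, 0.2577]
tool_rot: [0.999, 0.036, -0.0, 0.0]
force: [0.6, -0.4, -1.4]
finger_gap: 0.144
gripper_force: 80.3
```

```bash
cat >> h.py <<'E'
def trayR(yaw): # tray frame axes in world (cols)
    return (R.from_euler('Z',yaw)*R.from_euler('Y',-np.radians(28))).as_matrix()
FL=np.diag([1.,-1,-1]) # tool in tray: x=tray x, z=-normal
E
python3 - <<'E'
from h import *
O=np.array([.541,.157,.042]); T=trayR(.04)
t=O+T@np.array([-.03,-.02,.23]); print(t)
plan(t,T@FL,15,-1,8)
E
```

```text
[0.40744046 0.13163876 0.2309938 ]
dpos [-0.2283  0.3904 -0.0267] mm/row 30.2 deg/row 1.87
-0.0266,-0.0541,0.0036,-0.0001,0.0052,0.0003,-1,-0.0269,-0.054,0.0027,-0.0001,0.0052,0.0003,-1,-0.027,-0.054,0.0018,-0.0001,0.0052,0.0003,-1,-0.0272,-0.0539,0.0009,-0.0001,0.0052,0.0003,-1,-0.0273,-0.0539,-0.0001,-0.0001,0.0052,0.0003,-1,-0.0274,-0.0538,-0.001,-0.0001,0.0052,0.0003,-1,-0.0275,-0.0538,-0.0019,-0.0001,0.0052,0.0003,-1,-0.0275,-0.0537,-0.0028,-0.0001,0.0052,0.0003,-1
-0.0275,-0.0536,-0.0038,-0.0001,0.0052,0.0003,-1,-0.0275,-0.0536,-0.0047,-0.0001,0.0052,0.0003,-1,-0.0274,-0.0535,-0.0056,-0.0001,0.0052,0.0003,-1,-0.0273,-0.0535,-0.0065,-0.0001,0.0052,0.0003,-1,-0.0272,-0.0534,-0.0074,-0.0001,0.0052,0.0003,-1,-0.0271,-0.0533,-0.0083,-0.0001,0.0052,0.0003,-1,-0.0269,-0.0533,-0.0093,-0.0001,0.0052,0.0003,-1
```

Run:
```python
from h import *
O=np.array([.541,.157,.042]); T=trayR(.04)
t=O+T@np.array([-.0,-.03,.17]); print(t)
plan(t,T@FL,14,-1,7)
```

```text
[0.46245335 0.12383244 0.19210109]
dpos [-0.1733  0.3826 -0.0656] mm/row 30.4 deg/row 2.01
-0.0208,-0.0563,0.0094,-0.0001,0.0056,0.0004,-1,-0.0212,-0.0562,0.0086,-0.0001,0.0056,0.0004,-1,-0.0216,-0.0562,0.0078,-0.0001,0.0056,0.0004,-1,-0.022,-0.0562,0.007,-0.0001,0.0056,0.0004,-1,-0.0224,-0.0561,0.0062,-0.0001,0.0056,0.0004,-1,-0.0227,-0.0561,0.0054,-0.0001,0.0056,0.0004,-1,-0.023,-0.056,0.0046,-0.0001,0.0056,0.0004,-1
-0.0233,-0.056,0.0038,-0.0001,0.0056,0.0004,-1,-0.0235,-0.0559,0.0029,-0.0001,0.0056,0.0004,-1,-0.0237,-0.0559,0.002,-0.0001,0.0056,0.0004,-1,-0.0239,-0.0558,0.0012,-0.0001,0.0056,0.0004,-1,-0.024,-0.0558,0.0003,-0.0001,0.0056,0.0004,-1,-0.0242,-0.0557,-0.0006,-0.0001,0.0056,0.0004,-1,-0.0243,-0.0557,-0.0014,-0.0001,0.0056,0.0004,-1
```

servo_tool:
  commands: [-0.0208, -0.0563, 0.0094, 0, 0.0056, 0.0004, -1, -0.0212, -0.0562, 0.0086, 0, 0.0056, 0.0004, -1, -0.0216, -0.0562, 0.0078, 0, 0.0056, 0.0004, -1, -0.022, -0.0562, 0.007, 0, 0.0056, 0.0004, -1, -0.0224, -0.0561, 0.0062, 0, 0.0056, 0.0004, -1, -0.0227, -0.0561, 0.0054, 0, 0.0056, 0.0004, -1, -0.023, -0.056, 0.0046, 0, 0.0056, 0.0004, -1]

```text
t: 5.03
tcp_pos: [0.5487, -0.0664, 0.2234]
tool_rot: [0.992, 0.027, 0.124, -0.004]
force: [0.5, 0.1, -1.0]
finger_gap: 0.147
gripper_force: 80.3
```

servo_tool:
  commands: [-0.0233, -0.056, 0.0038, 0, 0.0056, 0.0004, -1, -0.0235, -0.0559, 0.0029, 0, 0.0056, 0.0004, -1, -0.0237, -0.0559, 0.002, 0, 0.0056, 0.0004, -1, -0.0239, -0.0558, 0.0012, 0, 0.0056, 0.0004, -1, -0.024, -0.0558, 0.0003, 0, 0.0056, 0.0004, -1, -0.0242, -0.0557, -0.0006, 0, 0.0056, 0.0004, -1, -0.0243, -0.0557, -0.0014, 0, 0.0056, 0.0004, -1, 0, 0, 0, 0, 0, 0, -1, 0, 0, 0, 0, 0, 0, -1]

```text
t: 5.78
tcp_pos: [0.4615, 0.1258, 0.1907]
tool_rot: [0.97, 0.019, 0.242, -0.009]
force: [0.4, 0.4, 0.1]
finger_gap: 0.142
gripper_force: 80.3
```

Run:
```python
from h import *
s=manip.sense(); print(s['t'],s['tcp_pos'],R.from_quat(s['tool_rot']).as_matrix().round(3).tolist(),(trayR(.04)@FL).round(3).tolist(),s['q'])
p=manip.snapshot('wrist'); pickle.dump((p,s),open('w1.pkl','wb')); im=p['img'][:,:,::-1]
for q in ('block1','tray'):
    for d in manip.silhouettes(p,q): print(q,d['conf'],d['box'],d['pixels'].sum())
cv2.imwrite('pics/w1.png',cv2.resize(im,(800,600),interpolation=cv2.INTER_CUBIC))
```

```text
5.7833 [0.46153291 0.12581191 0.1906688 ] [[0.882, 0.042, 0.47], [0.033, -0.999, 0.027], [0.471, -0.008, -0.882]] [[0.882, 0.04, 0.469], [0.035, -0.999, 0.019], [0.469, 0.0, -0.883]] [0.02086078 0.31110823 2.18507691 0.11179644 0.15644236 1.44549637]
block1 0.88 [268.5, 129.7, 62.2, 97.4] 4554
block1 0.67 [427.7, 20.1, 59.3, 56.9] 1750
block1 0.65 [432.3, 205.8, 49.5, 80.1] 2992
block1 0.6 [212.7, 145.7, 93.4, 164.8] 8461
tray 0.91 [134.2, 114.8, 203.2, 107.4] 10574
```

View pics/w1.png

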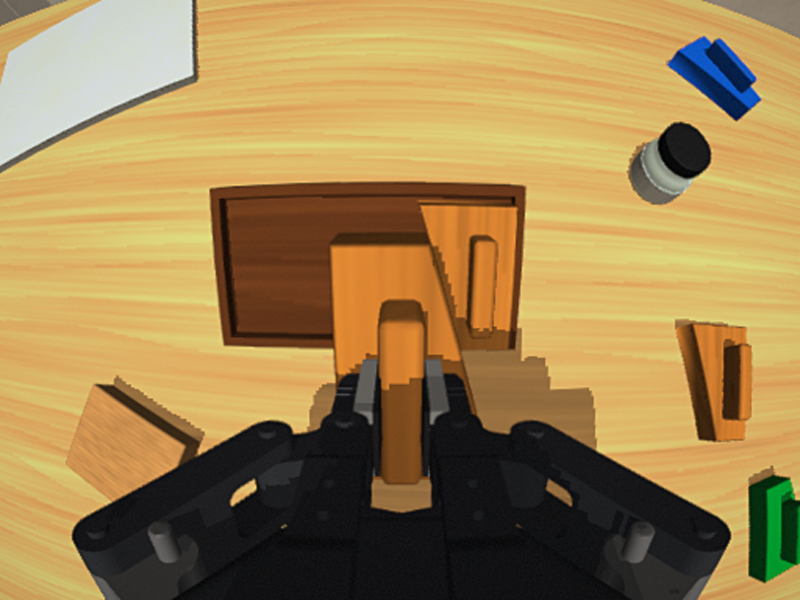

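The wrist view shows the held block, block0 in the right end of the tray (490,280) and the empty floor on the left. The outer rim corners are at about (210,188), (525,186) and (225,347).

```bash
cat > tr.py <<'E'
from h import *
from scipy.optimize import least_squares
p,s=pickle.load(open('w1.pkl','rb'))
def tp(v,L): return proj(p,np.array(L)/1e3@trayR(v[2]).T+[v[0],v[1],.042],True)
L=[[57.5,106.5,12],[57.5,-106.5,12],[-57.5,106.5,12]]; px=np.array([[210,188],[525,186],[225,347]])*.64
r=least_squares(lambda v:(tp(v,L)-px).ravel(),[.541,.157,.04]); print('tray',r.x.round(4),'res px',r.fun.round(1))
W=manip.snapshot('wrist'); M=None
for d in manip.silhouettes(W,'block0'):
    b=d['box']
    if abs(b[0]-268)<8 and abs(b[1]-130)<8: M=d['pixels']
v=r.x
def mk(u):  # u: local bx,by,yaw in tray of fitted O
    o=trayR(v[2])@np.array([u[0],u[1],0])+[v[0],v[1],.042]; return [*o,v[2],np.radians(28),u[2]]
f=fit([(p,M,True)],mk,[(a,b,0) for a in(-.004,0,.004) for b in(-.075,-.07)],[.003,.003,.03]); print('block0 local',f.x.round(4),f.fun)
S=5; x0,y0=125,105; im=cv2.resize(p['img'][y0:y0+125,x0:x0+160,::-1],None,fx=S,fy=S,interpolation=cv2.INTER_CUBIC)
def dot(uv,c):
    for k in uv: cv2.circle(im,tuple(np.int32((k-[x0,y0]+.5)*S)),2,c,-1)
for L,c in(([[a*57.5,b*106.5,12] for a in(-1,1) for b in np.linspace(-1,1,9)],(0,255,0)),([[a*50.5,b*99.5,12] for a in(-1,1) for b in np.linspace(-1,1,9)],(255,255,0)),([[a*50.5,b*99.5,0] for a in(-1,1) for b in np.linspace(-1,1,9)],(0,0,255))): dot(tp(v,L),c)
T=pose(mk(f.x))
for V in(PR,BAR): dot(proj(p,V@T[0].T+T[1],True),(255,0,255))
cv2.imwrite('pics/tr.png',im)
E
python3 tr.py
```

```text
tray [0.5429 0.1544 0.0386] res px [-0.2  0.7  0.6 -0.2 -0.4 -0.6]
block0 local [-0.0064 -0.0715 -0.0029] -0.9163846040643772
```

View pics/tr.png

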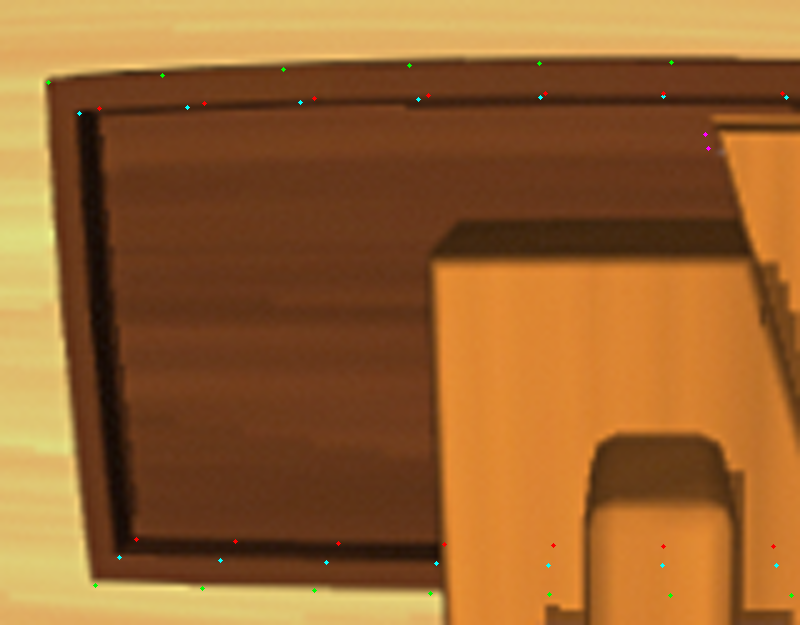

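```bash
cat > tr2.py <<'E'
from h import *
from scipy.optimize import least_squares
p,s=pickle.load(open('w1.pkl','rb'))
c=lambda a:np.array(a)/5+[124.5,104.5]
def tp(v,L): return proj(p,np.array(L)/1e3@trayR(v[2]).T+[v[0],v[1],v[3] if len(v)>3 else .042],True)
L=[[57.5,106.5,12],[-57.5,106.5,12],[-50.5,99.5,0],[50.5,99.5,0],[57.5,-106.5,12]]
px=np.vstack([c([47,80]),c([92,579]),c([133,541]),c([103,111]),np.array([525,186])*.64])
for v0 in([.5429,.1544,.04],[.5429,.1544,.04,.042]):
    r=least_squares(lambda v:(tp(v,L)-px).ravel(),v0); print('tray',r.x.round(4),r.fun.reshape(-1,2).round(1).tolist())
# block0: top-left corners (wide end, slanting side), top face and underside
Rt=R.from_quat(s['tool_rot']).as_matrix(); tc=np.array(s['tcp_pos'])
B=[[-48,-24,30],[-48,-24,0],[-48,10,30]]; px=np.vstack([c([432,258]),c([458,221]),c([751,258])])
def hb(u): # u: block origin in tool x,y,z; block x=-tool x,y=+tool y
    l=np.array(B)*[-1,1,-1]/1e3+u; return proj(p,l@Rt.T+tc,True)
u0=np.array([-.0017,0,.0323]); print('hand pred-obs',(hb(u0)-px).round(1).tolist())
r=least_squares(lambda u:(hb(np.r_[u,.0323])-px).ravel(),u0[:2]); print(r.x.round(4),r.fun.round(1))
r=least_squares(lambda u:(hb(u)-px).ravel(),u0); print(r.x.round(4),r.fun.round(1))
E
python3 tr2.py
```

```text
tray [0.5428 0.1549 0.0347] [[0.1, 0.2], [0.2, 0.9], [0.2, -0.6], [-0.9, -0.8], [0.4, 0.2]]
tray [0.543  0.1551 0.0347 0.0412] [[0.2, 0.3], [0.3, 0.7], [0.3, -0.8], [-0.8, -0.7], [-0.0, 0.3]]
hand pred-obs [[-2.5, 2.8], [0.1, 1.0], [1.6, 2.6]]
[-0.0005  0.0002] [-2.3  0.5  0.3 -0.9  1.9  0.4]
[-0.0019 -0.0004  0.0404] [-0.8  0.4  1.2 -0.7 -0.2  0.2]
```

```bash
cat >> h.py <<'E'
O=np.array([.5429,.1549,.042]); YAW=.036; TR=trayR(YAW)
def toslot(x,y,z,n,claw,per=12):  # TCP target in tray mm
    plan(O+TR@np.array([x,y,z])/1e3,TR@FL,n,claw,per)
def local():
    s=manip.sense(); d=TR.T@(np.array(s['tcp_pos'])-O)*1e3
    rv=R.from_matrix((TR@FL).T@R.from_quat(s['tool_rot']).as_matrix()).as_rotvec()
    print('t',round(s['t'],2),'tray-local mm',d.round(2),'rot err deg',np.degrees(rv).round(2),'F tray',(TR.T@s['force']).round(1),'gap',round(s['finger_gap'],3),'q5 %.2f q3 %.2f'%(s['q'][4],s['q'][2]))
E
python3 -c "
from h import *
local(); toslot(.5,-23.8,32.3+25,8,-1)"
```

```text
t 6.03 tray-local mm [  0.71 -28.9  168.97] rot err deg [0.42 0.34 0.23] F tray [-0.1 -1.2 -0.3] gap 0.139 q5 0.16 q3 2.18
dpos [ 0.052   0.007  -0.0987] mm/row 14.0 deg/row 0.07
-0.0002,-0.0011,0.0279,-0.0001,-0.0001,-0.0001,-1,-0.0002,-0.0011,0.0279,-0.0001,-0.0001,-0.0001,-1,-0.0002,-0.0011,0.0279,-0.0001,-0.0001,-0.0001,-1,-0.0002,-0.0011,0.0279,-0.0001,-0.0001,-0.0001,-1,-0.0001,-0.0012,0.0279,-0.0001,-0.0001,-0.0001,-1,-0.0001,-0.0012,0.0279,-0.0001,-0.0001,-0.0001,-1,-0.0001,-0.0012,0.0279,-0.0001,-0.0001,-0.0001,-1,-0.0001,-0.0012,0.0279,-0.0001,-0.0001,-0.0001,-1
```

servo_tool:
  commands: [-0.0002, -0.0025, 0.025, -0.0002, -0.0002, -0.0002, -1, -0.0002, -0.0025, 0.035, -0.0002, -0.0002, -0.0002, -1, -0.0002, -0.0025, 0.04, -0.0002, -0.0002, -0.0002, -1, 0, -0.0025, 0.04, -0.0002, -0.0002, 0, -1, 0, 0, 0.035, -0.0002, 0, 0, -1, 0, 0, 0.025, 0, 0, 0, -1, 0, 0, 0, 0, 0, 0, -1, 0, 0, 0, 0, 0, 0, -1]

```text
t: 6.7
tcp_pos: [0.5158, 0.1318, 0.1108]
tool_rot: [0.972, 0.018, 0.235, -0.005]
force: [-0.6, -0.3, -1.4]
finger_gap: 0.138
gripper_force: 80.3
```

```bash
python3 -c "
from h import *
local(); toslot(.5,-23.8,34,6,-1)"
```

```text
t 6.7 tray-local mm [  7.6  -22.12  73.83] rot err deg [ 0.12 -0.86 -0.02] F tray [-1.2 -0.3 -0.9] gap 0.138 q5 0.00 q3 2.12
dpos [ 0.0125 -0.0012 -0.0385] mm/row 6.7 deg/row 0.15
-0.0022,0.0006,0.0133,-0.0001,0.0004,0,-1,-0.0022,0.0006,0.0133,-0.0001,0.0004,0,-1,-0.0022,0.0006,0.0133,-0.0001,0.0004,0,-1,-0.0023,0.0006,0.0133,-0.0001,0.0004,0,-1,-0.0023,0.0006,0.0133,-0.0001,0.0004,0,-1,-0.0023,0.0006,0.0133,-0.0001,0.0004,0,-1
```

At this tilt q5 has reached its lower limit (0.00), so the wrist has to be rolled over (q4 to π). I'll fit the arm kinematics from the recorded poses to plan that.

```bash
cat > k.py <<'E'
from h import *
from scipy.optimize import least_squares
def fk(q,k):
    h,o,l2,l3,L,e=k; c=R.from_euler('Z',q[0]); a=q[1]+q[2]
    S=c.apply([o,0,0])+[0,0,h]
    up=c*R.from_euler('Y',q[1]); fo=c*R.from_euler('Y',a)
    w=S+up.apply([0,0,l2])+fo.apply([e,0,l3])
    t=fo*R.from_euler('Z',q[3])*R.from_euler('Y',q[4])*R.from_euler('Z',q[5])
    return w+t.apply([0,0,L]),t
if __name__=='__main__':
    p,s1=pickle.load(open('w1.pkl','rb')); s=manip.sense(); print(np.round(s['q'],3))
    D=[([-0.178480318,.527486157,1.43271108,0,1.1813602,-.178491428],[.624983802,.000046,.231315376]),(s1['q'],s1['tcp_pos']),(s['q'],s['tcp_pos'])]
    f=lambda k:np.r_[np.concatenate([fk(q,k)[0]-x for q,x in D])*1e3,(k-[.35,0,.4,.4,.25,0])*.3]
    r=least_squares(f,[.35,0,.4,.4,.25,0]); print(r.x.round(4),r.fun[:9].round(2))
    for q,R0 in((s1['q'],s1['tool_rot']),(s['q'],s['tool_rot'])): print((fk(q,r.x)[1].inv()*R.from_quat(R0)).as_matrix().round(3).tolist())
    toslot(.5,-24,169,8,-1)
E
python3 k.py
```

```text
[4.000e-02 5.510e-01 2.116e+00 1.730e-01 1.000e-03 1.401e+00]
[ 1.2652 -0.5634  1.0191  0.9038  1.1598  0.4527] [ -20.81 -109.04   -7.25   14.21  -95.72   27.19   -6.64 -111.15  -19.95]
[[0.0, -1.0, 0.0], [1.0, 0.0, 0.0], [-0.0, 0.0, 1.0]]
[[0.0, -1.0, 0.0], [1.0, 0.0, -0.0], [0.0, 0.0, 1.0]]
dpos [-0.0508 -0.0037  0.0807] mm/row 11.9 deg/row 0.11
-0.0021,0.0004,-0.0238,-0,0.0003,0,-1,-0.0021,0.0004,-0.0238,-0,0.0003,0,-1,-0.002,0.0004,-0.0238,-0,0.0003,0,-1,-0.002,0.0004,-0.0238,-0,0.0003,0,-1,-0.002,0.0004,-0.0238,-0,0.0003,0,-1,-0.0019,0.0005,-0.0238,-0,0.0003,0,-1,-0.0019,0.0005,-0.0238,-0,0.0003,0,-1,-0.0018,0.0005,-0.0238,-0,0.0003,0,-1
```

```bash
sed -i 's/h,o,l2,l3,L,e=k/h,o,l2,l3,L,e,d=k/; s/c.apply(\[o,0,0\])/c.apply([o,d,0])/; s/,\.25,0\]/,.25,0,.11]/g' k.py; python3 k.py | head -4
```

```text
[4.000e-02 5.510e-01 2.116e+00 1.730e-01 1.000e-03 1.401e+00]
[0.2742 0.     0.588  0.3917 0.2967 0.1141 0.111 ] [-0. -0.  0. -0.  0. -0.  0.  0.  0.]
[[0.0, -1.0, 0.0], [1.0, 0.0, 0.0], [-0.0, 0.0, 1.0]]
[[0.0, -1.0, 0.0], [1.0, 0.0, -0.0], [0.0, 0.0, 1.0]]
```

servo_tool:
  commands: [-0.0022, 0.0004, -0.022, 0, 0.0003, 0, -1, -0.0022, 0.0004, -0.026, 0, 0.0003, 0, -1, -0.0022, 0.0004, -0.026, 0, 0.0003, 0, -1, -0.0022, 0.0004, -0.026, 0, 0.0003, 0, -1, -0.002, 0.0004, -0.026, 0, 0.0003, 0, -1, -0.002, 0.0004, -0.026, 0, 0.0003, 0, -1, -0.002, 0.0004, -0.026, 0, 0.0003, 0, -1, -0.001, 0.0004, -0.013, 0, 0.0003, 0, -1, 0, 0, 0, 0, 0, 0, -1]

```text
t: 7.45
tcp_pos: [0.4631, 0.1287, 0.1936]
tool_rot: [0.97, 0.018, 0.243, -0.005]
force: [-0.3, 0.4, -1.1]
finger_gap: 0.144
gripper_force: 80.4
```

```bash
python3 -c "
import h,numpy as np
h.local(); print(list(np.round(h.manip.sense()['q'],4)),list(h.manip.sense()['tcp_pos']))"
```

```text
t 7.45 tray-local mm [-9.000e-02 -2.332e+01  1.717e+02] rot err deg [ 0.15  0.13 -0.08] F tray [-0.8  0.4 -0.9] gap 0.144 q5 0.17 q3 2.17
[np.float64(0.0365), np.float64(0.3071), np.float64(2.1749), np.float64(0.0142), np.float64(0.1686), np.float64(1.5559)] [np.float64(0.46310543234273255), np.float64(0.12869277015237754), np.float64(0.1935605536122466)]
```

```bash
cat >> k.py <<'E'
K=np.array([.2742,0,.588,.3917,.2967,.1141,.111]); C=R.from_matrix([[0,-1,0],[1,0,0],[0,0,1.]])
def FK(q):
    p,t=fk(q,K); return p,t*C
def IK(pos,Rm,q0):
    def f(q):
        p,t=FK(q); return np.r_[(p-pos)*10,(R.from_matrix(Rm).inv()*t).as_rotvec()]
    r=least_squares(f,q0,xtol=1e-12); return r.x,np.abs(r.fun).max()
def tl(x,y,z): return O+TR@np.array([x,y,z])/1e3
E
python3 - <<'E'
from k import *
q0=np.array([0.04,0.5,2.1,0.02,-.1,1.5])
for dt in(0,-6):
  for y in(-24,24,72):
    for z in(33,45,60,75,100):
        Rm=TR@FL@R.from_euler('Y',dt,degrees=True).as_matrix()
        q,e=IK(tl(.5,y,z),Rm,q0); print(dt,y,z,q.round(2),'%.0e'%e)
E
```

```text
0 -24 33 [ 0.04  0.66  2.12  0.   -0.12  1.57] 6e-14
0 -24 45 [ 0.04  0.63  2.13  0.   -0.1   1.57] 1e-14
0 -24 60 [ 0.04  0.59  2.14  0.   -0.08  1.57] 2e-12
0 -24 75 [ 0.04  0.56  2.15  0.01 -0.05  1.56] 4e-11
0 -24 100 [ 0.04  0.49  2.16 -0.37  0.    1.94] 6e-13
0 24 33 [ 0.16  0.66  2.08  0.6  -0.1   1.08] 2e-15
0 24 45 [ 0.16  0.63  2.09  0.73 -0.09  0.95] 3e-10
0 24 60 [ 0.16  0.6   2.1   0.98 -0.07  0.7 ] 7e-13
0 24 75 [ 0.16  0.56  2.1   1.36 -0.06  0.32] 3e-11
0 24 100 [ 0.17  0.5   2.12  2.1  -0.07 -0.41] 2e-15
0 72 33 [ 0.27  0.67  2.03  1.3  -0.11  0.47] 2e-11
0 72 45 [ 0.27  0.64  2.03  1.46 -0.11  0.32] 1e-13
0 72 60 [ 0.28  0.61  2.04  1.68 -0.11  0.11] 1e-13
0 72 75 [ 0.28  0.58  2.05  1.89 -0.12 -0.1 ] 6e-11
0 72 100 [ 0.29  0.52  2.06  2.19 -0.14 -0.4 ] 2e-11
-6 -24 33 [ 0.04  0.63  2.04 -0.    0.08  1.57] 3e-10
-6 -24 45 [ 0.04  0.61  2.05 -0.    0.1   1.57] 1e-15
-6 -24 60 [ 0.04  0.57  2.06 -0.    0.12  1.57] 3e-15
-6 -24 75 [ 0.04  0.54  2.07 -0.    0.15  1.57] 3e-15
-6 -24 100 [ 0.04  0.48  2.08 -0.    0.2   1.57] 4e-15
-6 24 33 [ 0.15  0.64  2.01 -0.36  0.12  2.03] 6e-10
-6 24 45 [ 0.15  0.62  2.01 -0.32  0.14  1.99] 1e-09
-6 24 60 [ 0.15  0.58  2.02 -0.28  0.16  1.95] 5e-10
-6 24 75 [ 0.15  0.55  2.03 -0.24  0.18  1.92] 3e-10
-6 24 100 [ 0.16  0.49  2.04 -0.2   0.23  1.88] 7e-10
-6 72 33 [ 0.25  0.65  1.96 -0.48  0.18  2.25] 1e-14
-6 72 45 [ 0.26  0.63  1.97 -0.44  0.19  2.21] 1e-14
-6 72 60 [ 0.26  0.59  1.98  2.74 -0.21 -0.97] 8e-11
-6 72 75 [ 0.26  0.56  1.98 -0.37  0.24  2.14] 2e-15
-6 72 100 [ 0.27  0.51  1.99 -0.32  0.28  2.1 ] 2e-15
```

```bash
cat >> k.py <<'E'
def tgt(bx,by,h,dt,u=-1.5,zz=32.3):
    "TCP pose for block with lower-edge height h above floor and extra steepness dt (deg)"
    P=R.from_euler('Y',-dt,degrees=True).as_matrix()
    b=np.array([bx-48,by,h])+P@[48,0,0]; t=b+P@[-u,0,zz]
    return O+TR@t/1e3,TR@P@FL
def phys(q):
    q=q.copy()
    if q[4]<0: q[4]*=-1; q[3]+=np.pi; q[5]-=np.pi
    if q[3]<-1.43: q[3]+=2*np.pi
    if q[3]>4.57: q[3]-=2*np.pi
    q[5]=(q[5]+np.pi)%(2*np.pi)-np.pi
    return q
def rows(poses,claw,per=12,dig=4):
    s=manip.sense(); p0=np.array(s['tcp_pos']); r0=R.from_quat(s['tool_rot']); out=[]
    for p,r in poses:
        d=r0.inv().apply(p-p0)/.5; v=(r0.inv()*r).as_rotvec()/(2*np.pi)
        d=d.round(dig); v=v.round(dig); out.append(np.r_[d,v,claw])
        p0=p0+r0.apply(d*.5); r0=r0*R.from_rotvec(v*2*np.pi)
    a=np.array(out); print('max mm/row',(np.linalg.norm(a[:,:3],axis=1)*500).max().round(1),'deg',(np.linalg.norm(a[:,3:6],axis=1)*360).max().round(2))
    for k in range(0,len(out),per): print(','.join('%.4g'%(x+0.) for r in out[k:k+per] for x in r))
def jpath(q1,n,claw,per=12):
    q0=np.array(manip.sense()['q']); w=(1-np.cos(np.pi*np.arange(1,n+1)/n))/2; w=.5*w+.5*np.arange(1,n+1)/n
    Q=[q0+(q1-q0)*x for x in w]; P=[FK(q) for q in Q]
    print('max joint rad/s',(np.abs(np.diff(np.array([q0]+Q),axis=0)).max(0)*12).round(2))
    for p,t in P[n//4::n//4]: print(' tray-local',(TR.T@(p-O)*1e3).round(0),p.round(3),t.as_matrix()[:,2].round(2))
    rows(P,claw,per)
E
python3 - <<'E'
from k import *
g=np.array([0.04,0.6,2.2,0.02,-.2,1.5])
for by in(-23.8,25.2,74.4):
  for h,dt in((55,12),(55,8),(20,8),(1,8),(1,4),(0,0)):
    q,e=IK(*tgt(-1,by,h,dt),g); print(by,h,dt,phys(q).round(2),'%.0e'%e)
q,e=IK(*tgt(-1,-23.8,55,8),g); jpath(phys(q),24,-1,8)
E
```

```text
-23.8 55 12 [ 0.04  0.6   2.32  3.14  0.48 -1.57] 4e-12
-23.8 55 8 [ 0.04  0.57  2.27  3.14  0.32 -1.57] 1e-15
-23.8 20 8 [ 0.04  0.66  2.24  3.14  0.39 -1.57] 2e-14
-23.8 1 8 [ 0.04  0.7   2.23  3.14  0.42 -1.57] 1e-15
-23.8 1 4 [ 0.04  0.68  2.17  3.14  0.26 -1.57] 2e-15
-23.8 0 0 [ 0.04  0.66  2.12  3.15  0.12 -1.57] 2e-15
25.2 55 12 [ 0.19  0.6   2.27  3.38  0.43 -1.67] 8e-12
25.2 55 8 [ 0.18  0.57  2.22  3.46  0.28 -1.76] 3e-14
25.2 20 8 [ 0.18  0.66  2.2   3.39  0.34 -1.69] 2e-11
25.2 1 8 [ 0.17  0.7   2.18  3.36  0.37 -1.67] 3e-10
25.2 1 4 [ 0.17  0.68  2.13  3.45  0.23 -1.76] 6e-13
25.2 0 0 [ 0.16  0.66  2.07  3.76  0.1  -2.07] 6e-14
74.4 55 12 [ 0.33  0.6   2.21  3.66  0.39 -1.83] 2e-15
74.4 55 8 [ 0.32  0.58  2.16  3.84  0.26 -2.02] 2e-11
74.4 20 8 [ 0.31  0.66  2.14  3.69  0.31 -1.87] 2e-15
74.4 1 8 [ 0.3   0.7   2.12  3.63  0.33 -1.82] 2e-15
74.4 1 4 [ 0.29  0.68  2.07  3.84  0.21 -2.05] 2e-12
74.4 0 0 [ 0.27  0.67  2.02  4.47  0.11 -2.68] 1e-15
max joint rad/s [0.   0.17 0.06 2.01 0.1  2.01]
 tray-local [-28.  18. 153.] [0.445 0.17  0.164] [ 0.4   0.16 -0.9 ]
 tray-local
[... 572 characters left out ...]
2,0,-1,0.0032,-0.0111,0.0086,0.0035,0.0019,-0.0001,-1,0.0057,-0.0082,0.0085,0.0027,0.0027,0,-1,0.0077,-0.0046,0.0085,0.0017,0.0033,-0.0001,-1,0.009,-0.0004,0.0081,0.0007,0.0037,0,-1,0.0094,0.0039,0.0078,-0.0005,0.0039,-0.0002,-1,0.009,0.0081,0.0074,-0.0017,0.0039,-0.0002,-1,0.0077,0.0119,0.0069,-0.0027,0.0035,-0.0002,-1
0.006,0.0149,0.0063,-0.0036,0.003,-0.0004,-1,0.0037,0.0172,0.0058,-0.0043,0.0024,-0.0005,-1,0.0014,0.0184,0.0052,-0.0047,0.0017,-0.0005,-1,-0.0008,0.0188,0.0047,-0.0048,0.001,-0.0006,-1,-0.0026,0.0184,0.0041,-0.0048,0.0005,-0.0006,-1,-0.004,0.0171,0.0036,-0.0045,-0.0001,-0.0006,-1,-0.0049,0.0154,0.0032,-0.0041,-0.0004,-0.0006,-1,-0.005,0.0132,0.0026,-0.0035,-0.0006,-0.0006,-1
```

servo_tool:
  commands: [-0.0081, -0.0073, 0.0042, 0.002, -0.0017, -0.0002, -1, -0.0088, -0.009, 0.0048, 0.0024, -0.0019, -0.0001, -1, -0.0092, -0.0106, 0.0057, 0.0029, -0.0018, -0.0002, -1, -0.0089, -0.0121, 0.0062, 0.0033, -0.0018, -0.0002, -1, -0.0081, -0.0134, 0.0069, 0.0037, -0.0014, -0.0001, -1, -0.0067, -0.0143, 0.0075, 0.004, -0.001, -0.0002, -1, -0.0046, -0.0147, 0.0079, 0.0042, -0.0004, -0.0001, -1, -0.0022, -0.0143, 0.0082, 0.0041, 0.0003, -0.0001, -1]

```text
t: 8.12
tcp_pos: [0.4463, 0.1776, 0.159]
tool_rot: [0.973, 0.041, 0.21, -0.085]
force: [-0.8, -0.5, -1.3]
finger_gap: 0.147
gripper_force: 80.3
```

Run:
```python
from k import *
s=manip.sense(); print(np.round(s['q'],3)); p,t=FK(s['q']); print((p-s['tcp_pos']).round(4))
g=np.array([0.04,0.6,2.2,0.02,-.2,1.5])
q,e=IK(*tgt(-1,-23.8,55,8),g); jpath(phys(q),18,-1,9)
```

```text
[0.037 0.388 2.199 0.932 0.212 0.639]
[ 0. -0. -0.]
max joint rad/s [0.   0.15 0.06 1.89 0.09 1.89]
 tray-local [-25.  45. 139.] [0.454 0.197 0.153] [ 0.43  0.25 -0.87]
 tray-local [ -9.  46. 125.] [0.475 0.198 0.148] [ 0.5   0.25 -0.83]
 tray-local [  3.  18. 108.] [0.494 0.171 0.138] [ 0.57  0.16 -0.8 ]
 tray-local [ -2. -17.  96.] [0.497 0.136 0.125] [ 0.59  0.04 -0.81]
max mm/row 10.1 deg 1.9
-0.0001,-0.0061,0.0037,0.0018,0.0004,0,-1,0.0006,-0.0069,0.0045,0.0021,0.0008,-0.0001,-1,0.0017,-0.0073,0.0053,0.0022,0.0011,0,-1,0.0031,-0.007,0.006,0.0022,0.0017,0,-1,0.0049,-0.0057,0.0064,0.0019,0.0022,-0.0001,-1,0.0065,-0.0037,0.0068,0.0014,0.0029,0,-1,0.0078,-0.0008,0.0071,0.0007,0.0033,-0.0001,-1,0.0088,0.0029,0.007,-0.0003,0.0036,-0.0001,-1,0.0088,0.0069,0.0069,-0.0013,0.0038,-0.0002,-1
0.0081,0.0108,0.0067,-0.0025,0.0036,-0.0002,-1,0.0066,0.0145,0.0063,-0.0035,0.0032,-0.0004,-1,0.0044,0.0173,0.0058,-0.0043,0.0027,-0.0004,-1,0.0019,0.0191,0.0052,-0.0048,0.0019,-0.0006,-1,-0.0005,0.0197,0.0047,-0.0051,0.0012,-0.0006,-1,-0.0025,0.0192,0.0042,-0.005,0.0005,-0.0006,-1,-0.0041,0.0178,0.0035,-0.0047,0,-0.0007,-1,-0.0048,0.0156,0.003,-0.0041,-0.0004,-0.0006,-1,-0.0049,0.0129,0.0025,-0.0035,-0.0005,-0.0005,-1
```

The roll-over is working: the kinematics match exactly and q4 is turning as planned. I'll continue.

servo_tool:
  commands: [-0.0001, -0.0061, 0.0037, 0.0018, 0.0004, 0, -1, 0.0006, -0.0069, 0.0045, 0.0021, 0.0008, -0.0001, -1, 0.0017, -0.0073, 0.0053, 0.0022, 0.0011, 0, -1, 0.0031, -0.007, 0.006, 0.0022, 0.0017, 0, -1, 0.0049, -0.0057, 0.0064, 0.0019, 0.0022, -0.0001, -1, 0.0065, -0.0037, 0.0068, 0.0014, 0.0029, 0, -1, 0.0078, -0.0008, 0.0071, 0.0007, 0.0033, -0.0001, -1, 0.0088, 0.0029, 0.007, -0.0003, 0.0036, -0.0001, -1, 0.0088, 0.0069, 0.0069, -0.0013, 0.0038, -0.0002, -1]

```text
t: 8.87
tcp_pos: [0.475, 0.1974, 0.1475]
tool_rot: [0.955, 0.043, 0.268, -0.119]
force: [-0.1, 0.2, -1.3]
finger_gap: 0.146
gripper_force: 80.3
```

servo_tool:
  commands: [0.0081, 0.0108, 0.0067, -0.0025, 0.0036, -0.0002, -1, 0.0066, 0.0145, 0.0063, -0.0035, 0.0032, -0.0004, -1, 0.0044, 0.0173, 0.0058, -0.0043, 0.0027, -0.0004, -1, 0.0019, 0.0191, 0.0052, -0.0048, 0.0019, -0.0006, -1, -0.0005, 0.0197, 0.0047, -0.0051, 0.0012, -0.0006, -1, -0.0025, 0.0192, 0.0042, -0.005, 0.0005, -0.0006, -1, -0.0041, 0.0178, 0.0035, -0.0047, 0, -0.0007, -1, -0.0048, 0.0156, 0.003, -0.0041, -0.0004, -0.0006, -1, -0.0049, 0.0129, 0.0025, -0.0035, -0.0005, -0.0005, -1, 0, 0, 0, 0, 0, 0, -1]

```text
t: 9.7
tcp_pos: [0.4949, 0.129, 0.1219]
tool_rot: [0.952, 0.017, 0.307, -0.005]
force: [0.5, 0.3, -1.5]
finger_gap: 0.14
gripper_force: 80.3
```

```bash
cat >> k.py <<'E'
def bstate(u=-1.5,zz=32.3):
    s=manip.sense(); Rb=TR.T@R.from_quat(s['tool_rot']).as_matrix()@FL; t=TR.T@(np.array(s['tcp_pos'])-O)*1e3
    b=t-Rb@[-u,0,zz]; e=b+Rb@[-48,0,0]
    rv=np.degrees(R.from_matrix(Rb).as_rotvec())
    print('t',round(s['t'],2),'block',b.round(1),'low edge',e.round(1),'top edge',(b+Rb@[48,0,0]).round(1),'rot deg',rv.round(2),'F',(TR.T@s['force']).round(1),'q',np.round(s['q'],2),'gap',round(s['finger_gap'],3))
def bpath(pts,claw,per=12,u=-1.5,zz=32.3):
    s=manip.sense(); P=[]
    for a in pts:
        p,r=tgt(*a,u=u,zz=zz); P.append((p,R.from_matrix(r)))
    rows(P,claw,per)
E
python3 - <<'E'
from k import *
bstate()
bpath([(-1,-23.8,h,8) for h in (52,46,38,30,24,19,16,14)],-1)
E
```

```text
t 9.7 block [ -2.8 -24.2  61.3] low edge [-50.3 -24.2  54.8] top edge [ 44.8 -24.2  67.8] rot deg [-0.07 -7.78 -0.05] F [-0.3  0.3 -1.6] q [ 0.04  0.57  2.27  3.15  0.32 -1.58] gap 0.14
max mm/row 8.0 deg 0.23
0.0016,-0.0007,0.0056,0.0002,0.0006,-0.0001,-1,-0.0017,0,0.0119,0,0,0,-1,-0.0022,0,0.0158,0,0,0,-1,-0.0022,0,0.0159,0,0,0,-1,-0.0017,0,0.0119,0,0,0,-1,-0.0014,0,0.0099,0,0,0,-1,-0.0008,0,0.0059,0,0,0,-1,-0.0006,0,0.004,0,0,0,-1
```

Run:
```python
from k import *
bpath([(.5,-23.3,h,d) for h,d in((54,7.5),(48,7),(40,6.5),(32,6),(24,5),(18,5),(13,5),(10,5),(10,5))],-1)
```

```text
max mm/row 8.8 deg 1.01
0.0057,-0.0017,0.0029,0.0002,-0.0008,-0.0001,-1,-0.001,0,0.0128,0,-0.0014,0,-1,-0.0014,0,0.0167,0,-0.0013,0,-1,-0.0013,0,0.0168,0,-0.0014,0,-1,-0.0005,0,0.0176,0,-0.0028,0,-1,-0.0011,0,0.012,0,0,0,-1,-0.0008,0,0.01,0,0,0,-1,-0.0006,0,0.0059,0,0,0,-1,0,0,0,0,0,0,-1
```

servo_tool:
  commands: [0.0057, -0.0017, 0.0029, 0.0002, -0.0008, -0.0001, -1, -0.001, 0, 0.0128, 0, -0.0014, 0, -1, -0.0014, 0, 0.0167, 0, -0.0013, 0, -1, -0.0013, 0, 0.0168, 0, -0.0014, 0, -1, -0.0005, 0, 0.0176, 0, -0.0028, 0, -1, -0.0011, 0, 0.012, 0, 0, 0, -1, -0.0008, 0, 0.01, 0, 0, 0, -1, -0.0006, 0, 0.0059, 0, 0, 0, -1, 0, 0, 0, 0, 0, 0, -1, 0, 0, 0, 0, 0, 0, -1]

```text
t: 10.53
tcp_pos: [0.5214, 0.1312, 0.0835]
tool_rot: [0.958, 0.018, 0.285, -0.005]
force: [-1.0, -1.0, -1.5]
finger_gap: 0.14
gripper_force: 80.3
```

Run:
```python
from k import *
bstate()
bpath([(.5,-23.3,h,d) for h,d in((8,5),(6,4.5),(4.5,3.5),(3,2.5),(2.2,1.5),(1.5,.5),(1,0),(1,0))],-1)
p=manip.snapshot('wrist'); cv2.imwrite('pics/w2.png',cv2.resize(p['img'][60:330,100:460,::-1],(800,600)))
```

```text
t 10.53 block [  1.2 -22.9  14.8] low edge [-46.6 -22.9  10.5] top edge [ 49.  -22.8  19.1] rot deg [ 0.05 -5.16  0.05] F [-1.6 -0.9 -0.9] q [ 0.04  0.66  2.19  3.14  0.28 -1.57] gap 0.14
max mm/row 2.7 deg 1.01
-0.002,0.0008,0.005,-0.0001,-0.0004,0.0001,-1,0.0002,0,0.0049,0,-0.0014,0,-1,0.0009,0,0.0047,0,-0.0028,0,-1,0.0009,0,0.0047,0,-0.0028,0,-1,0.0011,0,0.0034,0,-0.0028,0,-1,0.001,0,0.0031,0,-0.0027,0,-1,0.0006,0,0.0019,0,-0.0014,0,-1,0,0,0,0,0,0,-1
```

View pics/w2.png

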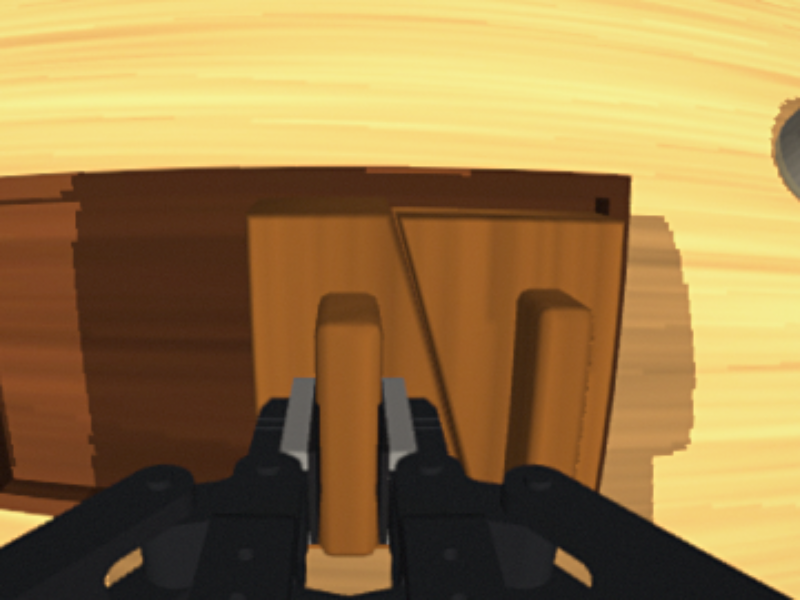

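The held block sits over slot 1 with a thin, even gap to block0, and the edges are parallel. I'll lay it down.

servo_tool:
  commands: [-0.002, 0.0008, 0.005, -0.0001, -0.0004, 0.0001, -1, 0.0002, 0, 0.0049, 0, -0.0014, 0, -1, 0.0009, 0, 0.0047, 0, -0.0028, 0, -1, 0.0009, 0, 0.0047, 0, -0.0028, 0, -1, 0.0011, 0, 0.0034, 0, -0.0028, 0, -1, 0.001, 0, 0.0031, 0, -0.0027, 0, -1, 0.0006, 0, 0.0019, 0, -0.0014, 0, -1, 0, 0, 0, 0, 0, 0, -1, 0, 0, 0, 0, 0, 0, -1]

```text
t: 11.33
tcp_pos: [0.528, 0.1313, 0.0753]
tool_rot: [0.97, 0.018, 0.243, -0.005]
force: [-14.4, -1.0, 25.7]
finger_gap: 0.146
gripper_force: 84.7
```

Run:
```python
from k import *
bstate()
bpath([(0,-24,.3,0),(-.5,-24.5,-.2,0),(-.5,-24.5,-.2,0)],-1)
```

```text
t 11.33 block [  0.4 -23.    4.5] low edge [-47.6 -23.    4.4] top edge [ 48.4 -23.    4.6] rot deg [ 0.02 -0.16  0.02] F [-0.7 -0.5 29.5] q [ 0.04  0.65  2.12  3.15  0.11 -1.58] gap 0.146
max mm/row 4.3 deg 0.15
-0.0006,0.0019,0.0084,-0.0001,-0.0004,0,-1,-0.001,0.001,0.001,0,0,0,-1,0,0,0,0,0,0,-1
```

servo_tool:
  commands: [0, 0, -0.005, 0, 0, 0, -1, 0, 0.002, 0, 0, 0, 0, -1, 0, 0.002, 0, 0, 0, 0, -1, 0, 0, 0, 0, 0, 0, -1]

```text
t: 11.67
tcp_pos: [0.5289, 0.1298, 0.076]
tool_rot: [0.97, 0.018, 0.243, -0.005]
force: [-5.8, 5.8, 12.1]
finger_gap: 0.144
gripper_force: 82.4
```

Run:
```python
from k import *
bstate()
p=manip.snapshot('side'); 
q=manip.snapshot('scene'); cv2.imwrite('pics/s2.png',cv2.resize(np.hstack([p['img'][110:210,170:270],q['img'][180:280,260:360]])[:,:,::-1],(800,400),interpolation=cv2.INTER_CUBIC))
```

```text
t 11.67 block [  1.4 -24.6   4.7] low edge [-46.6 -24.7   4.5] top edge [ 49.4 -24.5   4.8] rot deg [ 0.05 -0.17  0.1 ] F [ 0.8  6.  13.3] q [ 0.03  0.65  2.12  3.13  0.11 -1.56] gap 0.144
```

servo_tool:
  commands: [0, 0, 0, 0, 0, 0, -0.1, 0, 0, 0, 0, 0, 0, -0.1, 0, 0, 0, 0, 0, 0, -0.1, 0, 0, 0, 0, 0, 0, -0.1]

```text
t: 12.1
tcp_pos: [0.5297, 0.1289, 0.0747]
tool_rot: [0.97, 0.017, 0.243, -0.004]
force: [-0.3, -0.4, -1.1]
finger_gap: 0.451
gripper_force: 0.0
```

Run:
```python
from k import *
bstate()
bpath([(1.4,-24.6,h,d) for h,d in((8,0),(16,1),(26,3),(38,5),(50,7),(62,8),(70,8))],-.1)
```

```text
t 12.1 block [  1.5 -25.5   3.2] low edge [-46.5 -25.5   3.1] top edge [ 49.5 -25.5   3.3] rot deg [ 0.   -0.09 -0.01] F [-0.8 -0.4 -0.8] q [ 0.03  0.65  2.11  3.13  0.11 -1.56] gap 0.451
max mm/row 13.7 deg 2.02
0,-0.0018,-0.0096,0,-0.0002,0,-0.1,-0.0012,0,-0.0177,0,0.0027,0,-0.1,-0.0019,0,-0.0234,0,0.0056,0,-0.1,-0.0011,0,-0.0274,0,0.0055,0,-0.1,-0.0002,0,-0.0273,0,0.0056,0,-0.1,0.0018,0,-0.0256,0,0.0028,0,-0.1,0.0022,0,-0.0158,0,0,0,-0.1
```

servo_tool:
  commands: [0, -0.0018, -0.0096, 0, -0.0002, 0, -0.1, -0.0012, 0, -0.0177, 0, 0.0027, 0, -0.1, -0.0019, 0, -0.0234, 0, 0.0056, 0, -0.1, -0.0011, 0, -0.0274, 0, 0.0055, 0, -0.1, -0.0002, 0, -0.0273, 0, 0.0056, 0, -0.1, 0.0018, 0, -0.0256, 0, 0.0028, 0, -0.1, 0.0022, 0, -0.0158, 0, 0, 0, -0.1, 0, 0, 0, 0, 0, 0, -0.1]

```text
t: 12.77
tcp_pos: [0.4893, 0.1287, 0.1387]
tool_rot: [0.951, 0.017, 0.309, -0.006]
force: [0.3, 0.1, -0.2]
finger_gap: 0.446
gripper_force: 0.0
```

Run:
```python
from k import *
bstate()
p=manip.snapshot('wrist'); pickle.dump((p,manip.sense()),open('w3.pkl','wb')); cv2.imwrite('pics/w3.png',cv2.resize(p['img'][60:330,100:460,::-1],(800,600)))
# hover over C, seen from behind it
q,e=IK(np.array([.43,-.14,.2]),down(-.05),np.array([-.5,.3,1.8,0,1.1,1.2])); print(q.round(2),e)
jpath(q,24,-.1,12)
```

```text
t 12.77 block [  0.3 -24.3  78.8] low edge [-47.3 -24.3  72.1] top edge [ 47.8 -24.2  85.5] rot deg [ 0.02 -8.04  0.02] F [ 0.2  0.1 -0.3] q [ 0.04  0.52  2.27  3.14  0.27 -1.57] gap 0.446
[-0.56  0.35  1.89 -0.    0.91  1.06] 1.1102230246251565e-15
max joint rad/s [0.38 0.11 0.25 2.01 0.41 1.69]
 tray-local [104. -22. 125.] [0.577 0.134 0.201] [ 0.72  0.21 -0.66]
 tray-local [114. -36. 145.] [0.576 0.12  0.224] [ 0.57  0.43 -0.7 ]
 tray-local [  21. -165.  160.] [ 0.492 -0.012  0.194] [ 0.22  0.27 -0.94]
max mm/row 32.6 deg 5.22
0.0252,0.0016,0.0027,0.002,0.0043,0.0003,-0.1,0.0288,0.0012,0.0032,0.0026,0.0047,0.0003,-0.1,0.0316,0.0004,0.0034,0.0033,0.0052,0.0004,-0.1,0.0331,-0.0007,0.0034,0.0042,0.0052,0.0002,-0.1,0.0334,-0.0018,0.0034,0.0051,0.0049,0.0003,-0.1,0.0321,-0.0029,0.0027,0.006,0.0043,0.0001,-0.1,0.0289,-0.0036,0.0018,0.0067,0.0032,0.0001,-0.1,0.0241,-0.0037,0.0002,0.0073,0.0017,0.0001,-0.1,0.0178,-0.0028,-0.0018,0.0075,-0.0002,0,-0.1,0.0101,-0.0008,-0.0046,0.0072,-0.0022,0.0002,-0.1,0.0016,0.0025,-0.0076,0.0065,-0.0046,0.0004,-0.1,-0.007,0.0073,-0.0109,0.0053,-0.0068,0.0007,-0.1
-0.0155,0.0131,-0.0144,0.0036,-0.0088,0.0012,-0.1,-0.023,0.0198,-0.0174,0.0016,-0.0104,0.0019,-0.1,-0.0292,0.027,-0.0199,-0.0006,-0.0116,0.0026,-0.1,-0.0337,0.0341,-0.0216,-0.0029,-0.0121,0.0033,-0.1,-0.0364,0.0406,-0.0224,-0.0049,-0.0123,0.0041,-0.1,-0.0372,0.046,-0.0221,-0.0066,-0.0117,0.0047,-0.1,-0.0364,0.0498,-0.0212,-0.0079,-0.011,0.0052,-0.1,-0.034,0.0519,-0.0193,-0.0088,-0.0099,0.0056,-0.1,-0.0307,0.0521,-0.0169,-0.0091,-0.0086,0.0056,-0.1,-0.0267,0.0502,-0.0144,-0.0089,-0.0073,0.0055,-0.1,-0.0223,0.0466,-0.0117,-0.0085,-0.006,0.0051,-0.1,-0.0182,0.0415,-0.0092,-0.0075,-0.0048,0.0047,-0.1
```

View pics/w3.png

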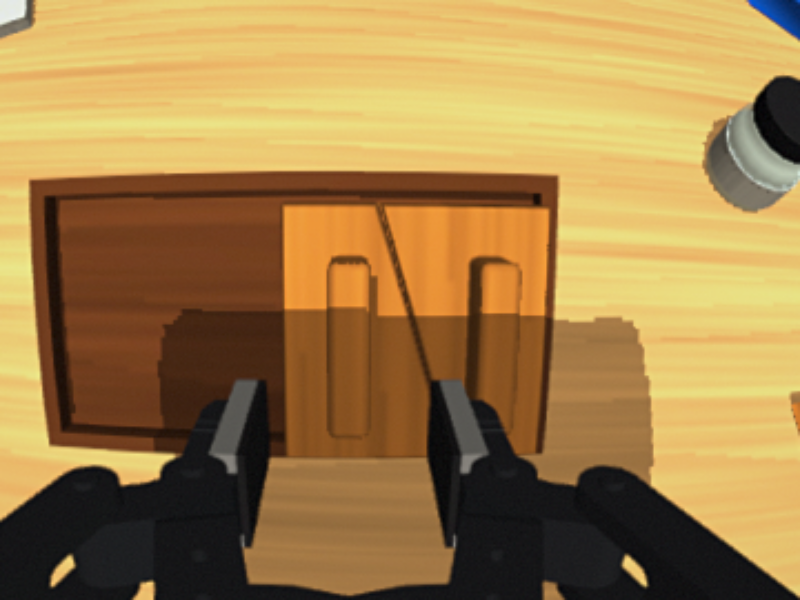

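Block 1 lies flat beside block0 at (325,330) in the crop, with an even hairline gap and the left half of the tray still free. Next is the orange block at about (0.463,-0.141).

servo_tool:
  commands: [0.0252, 0.0016, 0.0027, 0.002, 0.0043, 0.0003, -0.1, 0.0288, 0.0012, 0.0032, 0.0026, 0.0047, 0.0003, -0.1, 0.0316, 0.0004, 0.0034, 0.0033, 0.0052, 0.0004, -0.1, 0.0331, -0.0007, 0.0034, 0.0042, 0.0052, 0.0002, -0.1, 0.0334, -0.0018, 0.0034, 0.0051, 0.0049, 0.0003, -0.1, 0.0321, -0.0029, 0.0027, 0.006, 0.0043, 0.0001, -0.1, 0.0289, -0.0036, 0.0018, 0.0067, 0.0032, 0.0001, -0.1, 0.0241, -0.0037, 0.0002, 0.0073, 0.0017, 0.0001, -0.1, 0.0178, -0.0028, -0.0018, 0.0075, -0.0002, 0, -0.1, 0.0101, -0.0008, -0.0046, 0.0072, -0.0022, 0.0002, -0.1, 0.0016, 0.0025, -0.0076, 0.0065, -0.0046, 0.0004, -0.1, -0.007, 0.0073, -0.0109, 0.0053, -0.0068, 0.0007, -0.1]

```text
t: 13.82
tcp_pos: [0.5852, 0.1283, 0.2248]
tool_rot: [0.91, 0.088, 0.357, -0.192]
force: [0.6, 0.9, -0.6]
finger_gap: 0.451
gripper_force: 0.0
```

servo_tool:
  commands: [-0.0155, 0.0131, -0.0144, 0.0036, -0.0088, 0.0012, -0.1, -0.023, 0.0198, -0.0174, 0.0016, -0.0104, 0.0019, -0.1, -0.0292, 0.027, -0.0199, -0.0006, -0.0116, 0.0026, -0.1, -0.0337, 0.0341, -0.0216, -0.0029, -0.0121, 0.0033, -0.1, -0.0364, 0.0406, -0.0224, -0.0049, -0.0123, 0.0041, -0.1, -0.0372, 0.046, -0.0221, -0.0066, -0.0117, 0.0047, -0.1, -0.0364, 0.0498, -0.0212, -0.0079, -0.011, 0.0052, -0.1, -0.034, 0.0519, -0.0193, -0.0088, -0.0099, 0.0056, -0.1, -0.0307, 0.0521, -0.0169, -0.0091, -0.0086, 0.0056, -0.1, -0.0267, 0.0502, -0.0144, -0.0089, -0.0073, 0.0055, -0.1, -0.0223, 0.0466, -0.0117, -0.0085, -0.006, 0.0051, -0.1, -0.0182, 0.0415, -0.0092, -0.0075, -0.0048, 0.0047, -0.1]

```text
t: 14.82
tcp_pos: [0.4301, -0.1421, 0.1993]
tool_rot: [1.0, -0.026, -0.001, 0.002]
force: [0.1, 0.4, 0.2]
finger_gap: 0.451
gripper_force: 0.0
```

servo_tool:
  commands: [0, 0, 0, 0, 0, 0, -0.1, 0, 0, 0, 0, 0, 0, -0.1]

```text
t: 14.98
tcp_pos: [0.4307, -0.1404, 0.1991]
tool_rot: [1.0, -0.025, -0.0, -0.0]
force: [-0.3, 0.7, -0.4]
finger_gap: 0.448
gripper_force: 0.0
```

```bash
python3 - <<'E'
from k import *
# block1 in tray from the last tray view
p,s=pickle.load(open('w3.pkl','rb'))
print('q',np.round(manip.sense()['q'],2))
E
python3 w.py "[.4627,-.1411,-.051]" 0 c; python3 -c "
from k import *
print(R.from_quat(manip.sense()['tool_rot']).as_matrix().round(3).tolist())"
```

```text
q [-0.56  0.35  1.89  0.    0.91  1.06]
t 14.98 tcp [ 0.4307 -0.1404  0.1991] q [-0.56  0.35  1.89  0.    0.91  1.06] gap 0.44803928001027526
wrist e 4.8 area 3971
[ 0.4637 -0.1416 -0.0398] -0.968
[[0.999, -0.05, -0.002], [-0.05, -0.999, 0.002], [-0.002, -0.001, -1.0]]
```

Run:
```python
from k import *
D=R.from_matrix(down(-.04)); T=np.array([.4637,-.1416,.035]); s=manip.sense(); p0=np.array(s['tcp_pos'])
P=[]
for w,z in((.33,.19),(.7,.17),(1,.145),(1,.115),(1,.085),(1,.06),(1,.045),(1,.035),(1,.035)):
    p=p0+(T-p0)*w; p[2]=z; P.append((p,D))
rows(P,-.1)
```

```text
max mm/row 30.0 deg 0.59
0.0222,0.0003,0.0175,-0.0002,0.0003,-0.0016,-0.1,0.0249,0.0005,0.04,0,0,0,-0.1,0.0202,0.0005,0.05,0,0,0,-0.1,-0.0001,0,0.06,0,0,0,-0.1,0,0,0.06,0,0,0,-0.1,0,0,0.05,0,0,0,-0.1,0,0,0.03,0,0,0,-0.1,0,0,0.02,0,0,0,-0.1,0,0,0,0,0,0,-0.1
```

servo_tool:
  commands: [0.0222, 0.0003, 0.0175, -0.0002, 0.0003, -0.0016, -0.1, 0.0249, 0.0005, 0.04, 0, 0, 0, -0.1, 0.0202, 0.0005, 0.05, 0, 0, 0, -0.1, 0, 0, 0.06, 0, 0, 0, -0.1, 0, 0, 0.06, 0, 0, 0, -0.1, 0, 0, 0.05, 0, 0, 0, -0.1, 0, 0, 0.03, 0, 0, 0, -0.1, 0, 0, 0.02, 0, 0, 0, -0.1, 0, 0, 0, 0, 0, 0, -0.1, 0, 0, 0, 0, 0, 0, -0.1]

```text
t: 15.92
tcp_pos: [0.4636, -0.142, 0.0351]
tool_rot: [1.0, -0.02, -0.0, 0.0]
force: [0.4, -0.2, 0.5]
finger_gap: 0.452
gripper_force: 0.0
```

servo_tool:
  commands: [0, 0, 0, 0, 0, 0, -1, 0, 0, 0, 0, 0, 0, -1, 0, 0, 0, 0, 0, 0, -1, 0, 0, 0, 0, 0, 0, -1, 0, 0, 0, 0, 0, 0, -1]

```text
t: 16.33
tcp_pos: [0.4643, -0.1426, 0.0364]
tool_rot: [1.0, -0.02, 0.001, 0.001]
force: [-0.5, 1.5, 6.5]
finger_gap: 0.142
gripper_force: 79.0
```

Run:
```python
from k import *
s=manip.sense(); print(s['tcp_pos'],s['finger_gap'],s['gripper_force'],R.from_quat(s['tool_rot']).as_matrix().round(3).tolist())
P=[]; D=R.from_quat(s['tool_rot']); p0=np.array(s['tcp_pos'])
for z in(.01,.035,.065,.1,.135): P.append((p0+[0,0,z],D))
rows(P,-1)
```

```text
[ 0.46434648 -0.14261738  0.03641244] 0.1424300428345887 79.04320120811462 [[0.999, -0.04, 0.002], [-0.04, -0.999, -0.002], [0.003, 0.002, -1.0]]
max mm/row 35.0 deg 0.0
0.0001,0,-0.02,0,0,0,-1,0.0001,0.0002,-0.05,0,0,0,-1,0.0001,0.0001,-0.06,0,0,0,-1,0.0002,0.0001,-0.07,0,0,0,-1,0.0002,0.0002,-0.07,0,0,0,-1
```

Run:
```python
from k import *
for h,dt in((120,-4),(130,-8)):
    q,e=IK(*tgt(0,25,h,dt,-.6,36.4),np.array([.15,.3,2.1,0,.3,1.6])); print(h,dt,q.round(2),'%.0e'%e,tgt(0,25,h,dt)[0])
s=manip.sense(); q0=np.array(s['q']); p0=np.array(s['tcp_pos']); Rm=R.from_quat(s['tool_rot']).as_matrix()
ql,e=IK(p0+[0,0,.15],Rm,q0); print(ql.round(2),e)
# lift then joint path to hover
Q=[]; 
P=[FK(IK(p0+[0,0,z],Rm,q0)[0]) for z in(.01,.03,.06,.095,.125,.15)]
n=14
for i in range(1,n+1):
    w=i/n; P.append(FK(ql+(q-ql)*w))
for pp,t in P[5::3]: print(pp.round(3),t.as_matrix()[:,2].round(2))
rows(P,-1,10)
```

```text
120 -4 [ 0.17  0.37  2.07 -0.19  0.29  1.88] 1e-15 [0.4754082  0.17748545 0.17506006]
130 -8 [ 0.16  0.36  2.02 -0.11  0.42  1.79] 6e-13 [0.47409896 0.1774383  0.18153062]
[-0.53  0.41  1.83 -0.    0.91  1.08] 2.7200464103316335e-14
[ 0.464 -0.143  0.186] [ 0. -0. -1.]
[ 0.484 -0.079  0.183] [ 0.06 -0.04 -1.  ]
[ 0.494 -0.012  0.181] [ 0.14 -0.06 -0.99]
[0.495 0.059 0.181] [ 0.22 -0.06 -0.97]
[0.485 0.13  0.183] [ 0.29 -0.02 -0.96]
max mm/row 35.0 deg 1.78
0.0001,0,-0.02,0,0,0,-1,0.0001,0.0001,-0.04,0,0,0,-1,0.0001,0.0002,-0.06,0,0,0,-1,0.0002,0.0001,-0.07,0,0,0,-1,0.0001,0.0002,-0.06,0,0,0,-1,0.0002,0.0001,-0.05,0,0,0,-1,0.0129,-0.0421,0.0028,-0.0025,0.0031,-0.0006,-1,0.0112,-0.043,0.0019,-0.0021,0.0034,-0.0007,-1,0.0094,-0.0437,0.0011,-0.0017,0.0036,-0.0007,-1,0.0077,-0.0445,0.0003,-0.0014,0.0039,-0.0007,-1
0.0059,-0.0452,-0.0006,-0.0009,0.0039,-0.0007,-1,0.0041,-0.0457,-0.0014,-0.0006,0.0041,-0.0007,-1,0.0022,-0.0462,-0.0022,-0.0001,0.0042,-0.0007,-1,0.0004,-0.0467,-0.003,0.0004,0.0043,-0.0008,-1,-0.0015,-0.047,-0.0037,0.0007,0.0043,-0.0007,-1,-0.0035,-0.0473,-0.0045,0.0013,0.0043,-0.0007,-1,-0.0053,-0.0475,-0.0051,0.0016,0.0043,-0.0007,-1,-0.0073,-0.0476,-0.0058,0.0022,0.0042,-0.0006,-1,-0.0092,-0.0477,-0.0065,0.0025,0.0041,-0.0006,-1,-0.0112,-0.0476,-0.0071,0.003,0.0039,-0.0006,-1
```

servo_tool:
  commands: [0.0001, 0, -0.02, 0, 0, 0, -1, 0.0001, 0.0001, -0.04, 0, 0, 0, -1, 0.0001, 0.0002, -0.06, 0, 0, 0, -1, 0.0002, 0.0001, -0.07, 0, 0, 0, -1, 0.0001, 0.0002, -0.06, 0, 0, 0, -1, 0.0002, 0.0001, -0.05, 0, 0, 0, -1, 0.0129, -0.0421, 0.0028, -0.0025, 0.0031, -0.0006, -1, 0.0112, -0.043, 0.0019, -0.0021, 0.0034, -0.0007, -1, 0.0094, -0.0437, 0.0011, -0.0017, 0.0036, -0.0007, -1, 0.0077, -0.0445, 0.0003, -0.0014, 0.0039, -0.0007, -1]

```text
t: 17.17
tcp_pos: [0.4876, -0.056, 0.1817]
tool_rot: [0.999, -0.012, 0.045, 0.026]
force: [0.4, 0.6, -1.6]
finger_gap: 0.139
gripper_force: 78.3
```

servo_tool:
  commands: [0.0059, -0.0452, -0.0006, -0.0009, 0.0039, -0.0007, -1, 0.0041, -0.0457, -0.0014, -0.0006, 0.0041, -0.0007, -1, 0.0022, -0.0462, -0.0022, -0.0001, 0.0042, -0.0007, -1, 0.0004, -0.0467, -0.003, 0.0004, 0.0043, -0.0008, -1, -0.0015, -0.047, -0.0037, 0.0007, 0.0043, -0.0007, -1, -0.0035, -0.0473, -0.0045, 0.0013, 0.0043, -0.0007, -1, -0.0053, -0.0475, -0.0051, 0.0016, 0.0043, -0.0007, -1, -0.0073, -0.0476, -0.0058, 0.0022, 0.0042, -0.0006, -1, -0.0092, -0.0477, -0.0065, 0.0025, 0.0041, -0.0006, -1, -0.0112, -0.0476, -0.0071, 0.003, 0.0039, -0.0006, -1, 0, 0, 0, 0, 0, 0, -1]

```text
t: 18.08
tcp_pos: [0.4679, 0.1796, 0.1841]
tool_rot: [0.985, 0.019, 0.171, -0.004]
force: [-1.2, -0.1, -1.2]
finger_gap: 0.144
gripper_force: 78.4
```

Run:
```python
from k import *
bstate(-.6,36.4)
q,e=IK(*tgt(.5,26,58,8,-.6,36.4),np.array([.18,.57,2.2,.3,-.3,1.4])); q=phys(q); print(q.round(2))
jpath(q,24,-1,12)
# block1 pose in tray by wrist fit from w3
p,s=pickle.load(open('w3.pkl','rb'))
```

```text
t 18.08 block [ -4.5  27.5 124.3] low edge [-52.   27.3 131.3] top edge [ 43.   27.6 117.4] rot deg [0.17 8.3  0.16] F [-1.6 -0.  -0.5] q [ 0.17  0.35  2.02 -0.1   0.42  1.79] gap 0.144
[ 0.19  0.55  2.22  3.48  0.27 -1.78]
max joint rad/s [0.01 0.13 0.13 2.3  0.1  2.29]
 tray-local [-17. 119. 156.] [0.45  0.27  0.171] [ 0.31  0.32 -0.89]
 tray-local [ 28. 144. 144.] [0.494 0.297 0.182] [ 0.51  0.41 -0.75]
 tray-local [ 31.  73. 115.] [0.514 0.227 0.158] [ 0.63  0.18 -0.75]
max mm/row 14.8 deg 3.0
-0.0101,-0.0196,0.004,0.0052,-0.0018,-0.0012,-1,-0.0098,-0.0229,0.0046,0.0062,-0.0015,-0.0013,-1,-0.0085,-0.0257,0.0052,0.007,-0.0011,-0.0013,-1,-0.006,-0.0278,0.0059,0.0076,-0.0002,-0.0014,-1,-0.0027,-0.0288,0.0062,0.0079,0.0008,-0.0014,-1,0.0014,-0.0283,0.0066,0.0079,0.0022,-0.0013,-1,0.0059,-0.0263,0.0068,0.0075,0.0034,-0.0013,-1,0.0103,-0.0224,0.0067,0.0065,0.0049,-0.001,-1,0.014,-0.0172,0.0066,0.0052,0.006,-0.001,-1,0.0168,-0.0105,0.0062,0.0035,0.0069,-0.0008,-1,0.0179,-0.003,0.0057,0.0014,0.0073,-0.0007,-1,0.0175,0.0046,0.005,-0.0006,0.0073,-0.0007,-1
0.0153,0.012,0.0044,-0.0025,0.0069,-0.0006,-1,0.0119,0.0183,0.0036,-0.0044,0.0059,-0.0006,-1,0.0074,0.0233,0.0029,-0.0058,0.0047,-0.0006,-1,0.0024,0.0267,0.0024,-0.0067,0.0033,-0.0006,-1,-0.0026,0.0283,0.0018,-0.0073,0.0018,-0.0008,-1,-0.0072,0.0286,0.0016,-0.0073,0.0005,-0.0007,-1,-0.0109,0.0274,0.0012,-0.0071,-0.0007,-0.0008,-1,-0.0136,0.0252,0.0011,-0.0066,-0.0016,-0.0007,-1,-0.0151,0.0226,0.001,-0.0059,-0.0023,-0.0008,-1,-0.0157,0.0194,0.0009,-0.0051,-0.0026,-0.0007,-1,-0.0152,0.0162,0.0008,-0.0043,-0.0026,-0.0006,-1,-0.0138,0.0132,0.0008,-0.0035,-0.0026,-0.0006,-1
```

Run:
```python
from k import *
q,e=IK(*tgt(.5,25.5,58,8,-.6,36.4),np.array([.18,.57,2.2,.3,-.3,1.4])); q=phys(q)
jpath(q,27,-1,9)
```

```text
max joint rad/s [0.01 0.11 0.11 2.05 0.09 2.03]
 tray-local [-19. 108. 156.] [0.449 0.259 0.171] [ 0.3   0.28 -0.91]
 tray-local [ 16. 149. 150.] [0.481 0.301 0.181] [ 0.45  0.43 -0.78]
 tray-local [ 39. 101. 125.] [0.515 0.255 0.17 ] [ 0.62  0.27 -0.74]
 tray-local [  8.  38. 104.] [0.5   0.192 0.138] [ 0.61  0.06 -0.79]
max mm/row 13.2 deg 2.67
-0.009,-0.0172,0.0035,0.0046,-0.0016,-0.001,-1,-0.0088,-0.0198,0.0041,0.0053,-0.0014,-0.0012,-1,-0.008,-0.0222,0.0046,0.006,-0.0011,-0.0012,-1,-0.0063,-0.024,0.005,0.0066,-0.0005,-0.0012,-1,-0.004,-0.0253,0.0055,0.0069,0.0002,-0.0013,-1,-0.0011,-0.0255,0.0057,0.0071,0.0012,-0.0012,-1,0.0024,-0.0247,0.006,0.007,0.0022,-0.0011,-1,0.0058,-0.0228,0.0061,0.0065,0.0033,-0.0011,-1,0.0094,-0.0197,0.0061,0.0057,0.0043,-0.0009,-1
0.0122,-0.0155,0.0058,0.0047,0.0053,-0.0009,-1,0.0146,-0.0103,0.0057,0.0034,0.006,-0.0007,-1,0.0157,-0.0046,0.0052,0.0018,0.0065,-0.0007,-1,0.0159,0.0015,0.0047,0.0002,0.0065,-0.0006,-1,0.0147,0.0075,0.0042,-0.0014,0.0064,-0.0005,-1,0.0126,0.013,0.0036,-0.0029,0.0058,-0.0005,-1,0.0096,0.0176,0.0031,-0.0043,0.005,-0.0006,-1,0.0058,0.0213,0.0026,-0.0053,0.004,-0.0005,-1,0.0019,0.0239,0.0021,-0.006,0.0028,-0.0006,-1
-0.0021,0.0252,0.0017,-0.0064,0.0017,-0.0007,-1,-0.0057,0.0254,0.0015,-0.0066,0.0006,-0.0006,-1,-0.0088,0.0248,0.0012,-0.0064,-0.0003,-0.0007,-1,-0.0112,0.0233,0.0011,-0.0061,-0.0011,-0.0007,-1,-0.0129,0.0213,0.0009,-0.0055,-0.0018,-0.0007,-1,-0.0137,0.019,0.0009,-0.005,-0.0021,-0.0006,-1,-0.0138,0.0165,0.0008,-0.0044,-0.0023,-0.0006,-1,-0.0133,0.014,0.0008,-0.0036,-0.0024,-0.0006,-1,-0.0123,0.0116,0.0007,-0.0031,-0.0023,-0.0005,-1
```

servo_tool:
  commands: [-0.009, -0.0172, 0.0035, 0.0046, -0.0016, -0.001, -1, -0.0088, -0.0198, 0.0041, 0.0053, -0.0014, -0.0012, -1, -0.008, -0.0222, 0.0046, 0.006, -0.0011, -0.0012, -1, -0.0063, -0.024, 0.005, 0.0066, -0.0005, -0.0012, -1, -0.004, -0.0253, 0.0055, 0.0069, 0.0002, -0.0013, -1, -0.0011, -0.0255, 0.0057, 0.0071, 0.0012, -0.0012, -1, 0.0024, -0.0247, 0.006, 0.007, 0.0022, -0.0011, -1, 0.0058, -0.0228, 0.0061, 0.0065, 0.0033, -0.0011, -1, 0.0094, -0.0197, 0.0061, 0.0057, 0.0043, -0.0009, -1]

```text
t: 18.83
tcp_pos: [0.4584, 0.2801, 0.1738]
tool_rot: [0.964, 0.074, 0.187, -0.173]
force: [0.5, 0.6, -0.9]
finger_gap: 0.145
gripper_force: 78.4
```

servo_tool:
  commands: [0.0122, -0.0155, 0.0058, 0.0047, 0.0053, -0.0009, -1, 0.0146, -0.0103, 0.0057, 0.0034, 0.006, -0.0007, -1, 0.0157, -0.0046, 0.0052, 0.0018, 0.0065, -0.0007, -1, 0.0159, 0.0015, 0.0047, 0.0002, 0.0065, -0.0006, -1, 0.0147, 0.0075, 0.0042, -0.0014, 0.0064, -0.0005, -1, 0.0126, 0.013, 0.0036, -0.0029, 0.0058, -0.0005, -1, 0.0096, 0.0176, 0.0031, -0.0043, 0.005, -0.0006, -1, 0.0058, 0.0213, 0.0026, -0.0053, 0.004, -0.0005, -1, 0.0019, 0.0239, 0.0021, -0.006, 0.0028, -0.0006, -1]

```text
t: 19.58
tcp_pos: [0.5181, 0.2633, 0.1755]
tool_rot: [0.929, 0.047, 0.336, -0.149]
force: [0.2, 1.6, -0.9]
finger_gap: 0.144
gripper_force: 78.4
```

servo_tool:
  commands: [-0.0021, 0.0252, 0.0017, -0.0064, 0.0017, -0.0007, -1, -0.0057, 0.0254, 0.0015, -0.0066, 0.0006, -0.0006, -1, -0.0088, 0.0248, 0.0012, -0.0064, -0.0003, -0.0007, -1, -0.0112, 0.0233, 0.0011, -0.0061, -0.0011, -0.0007, -1, -0.0129, 0.0213, 0.0009, -0.0055, -0.0018, -0.0007, -1, -0.0137, 0.019, 0.0009, -0.005, -0.0021, -0.0006, -1, -0.0138, 0.0165, 0.0008, -0.0044, -0.0023, -0.0006, -1, -0.0133, 0.014, 0.0008, -0.0036, -0.0024, -0.0006, -1, -0.0123, 0.0116, 0.0007, -0.0031, -0.0023, -0.0005, -1, 0, 0, 0, 0, 0, 0, -1]

```text
t: 20.42
tcp_pos: [0.4943, 0.1755, 0.1291]
tool_rot: [0.951, 0.015, 0.31, -0.004]
force: [0.3, -0.9, -1.4]
finger_gap: 0.148
gripper_force: 78.4
```

Run:
```python
from k import *
bstate(-.6,36.4)
bpath([(.5,25.2,h,d) for h,d in((55,7.5),(48,7),(40,6.5),(32,6),(24,5),(18,5),(14,5),(12,5))],-1,12,-.6,36.4)
# where do the placed blocks stand? edges seen by the wrist camera
p=manip.snapshot('wrist')
for d in manip.silhouettes(p,'block1'): print(round(d['conf'],2),d['box'],d['pixels'].sum())
```

```text
t 20.42 block [ 3.2 22.2 63.2] low edge [-44.4  22.4  56.4] top edge [50.7 22.  70. ] rot deg [-0.19 -8.11 -0.22] F [-0.4 -0.9 -1.4] q [ 0.18  0.55  2.22  3.48  0.27 -1.78] gap 0.148
max mm/row 8.8 deg 0.97
-0.0059,-0.0057,0.003,0.0006,-0.0017,-0.0006,-1,-0.0012,0,0.0147,0,-0.0014,0,-1,-0.0013,0,0.0167,0,-0.0014,0,-1,-0.0012,0,0.0168,0,-0.0014,0,-1,-0.0004,0,0.0176,0,-0.0027,0,-1,-0.001,0,0.012,0,0,0,-1,-0.0007,0,0.0079,0,0,0,-1,-0.0004,0,0.004,0,0,0,-1
0.88 [300.0, 153.9, 57.5, 117.7] 4937
0.71 [183.5, 149.5, 118.3, 161.7] 11228
0.67 [460.8, 44.5, 51.2, 57.5] 1645
0.63 [330.1, 155.2, 75.5, 116.3] 6437
```

servo_tool:
  commands: [0, 0, 0, 0, 0, 0, -1, 0, 0, 0, 0, 0, 0, -1]

```text
t: 20.68
tcp_pos: [0.495, 0.1763, 0.1295]
tool_rot: [0.95, 0.015, 0.311, -0.005]
force: [-0.2, 0.4, -1.3]
finger_gap: 0.142
gripper_force: 78.4
```

Run:
```python
from k import *
bstate(-.6,36.4)
bpath([(.5,25.2,h,d) for h,d in((55,7.5),(48,7),(40,6.5),(32,6),(24,5),(18,5),(14,5),(12,5))],-1,12,-.6,36.4)
```

```text
t 20.68 block [ 4.1 23.  63.3] low edge [-43.4  23.1  56.4] top edge [51.6 22.9 70.1] rot deg [-0.12 -8.22 -0.17] F [-0.8  0.4 -1.1] q [ 0.18  0.55  2.22  3.48  0.27 -1.78] gap 0.142
max mm/row 8.8 deg 1.01
-0.0076,-0.0042,0.0029,0.0004,-0.002,-0.0004,-1,-0.0012,0,0.0147,0,-0.0014,0,-1,-0.0013,0,0.0167,0,-0.0014,0,-1,-0.0012,0,0.0168,0,-0.0014,0,-1,-0.0004,0,0.0176,0,-0.0028,0,-1,-0.0011,0,0.0119,0,0,0,-1,-0.0007,0,0.008,0,0,0,-1,-0.0003,0,0.004,0,0,0,-1
```

servo_tool:
  commands: [-0.0076, -0.0042, 0.0029, 0.0004, -0.002, -0.0004, -1, -0.0012, 0, 0.0147, 0, -0.0014, 0, -1, -0.0013, 0, 0.0167, 0, -0.0014, 0, -1, -0.0012, 0, 0.0168, 0, -0.0014, 0, -1, -0.0004, 0, 0.0176, 0, -0.0028, 0, -1, -0.0011, 0, 0.0119, 0, 0, 0, -1, -0.0007, 0, 0.008, 0, 0, 0, -1, -0.0003, 0, 0.004, 0, 0, 0, -1, 0, 0, 0, 0, 0, 0, -1, 0, 0, 0, 0, 0, 0, -1]

```text
t: 21.52
tcp_pos: [0.5144, 0.1791, 0.0866]
tool_rot: [0.959, 0.017, 0.283, -0.005]
force: [-0.3, -0.9, -1.1]
finger_gap: 0.142
gripper_force: 78.4
```

Run:
```python
from k import *
bstate(-.6,36.4)
bpath([(.3,25,h,d) for h,d in((10,5),(8,4.5),(6,3.5),(4.5,2.5),(3.5,1.5),(2.5,.5),(2,0))],-1,12,-.6,36.4)
p=manip.snapshot('wrist'); cv2.imwrite('pics/w4.png',cv2.resize(p['img'][60:330,100:460,::-1],(800,600)))
```

```text
t 21.52 block [-1.  25.2 16. ] low edge [-48.8  25.2  11.9] top edge [46.8 25.2 20.1] rot deg [-0.   -4.86 -0.  ] F [-0.8 -0.9 -0.8] q [ 0.17  0.65  2.15  3.45  0.24 -1.76] gap 0.142
max mm/row 2.9 deg 1.01
0.0018,0.0004,0.0038,0,0.0004,0,-1,0.0002,0,0.0049,0,-0.0014,0,-1,0.001,0,0.0057,0,-0.0028,0,-1,0.0011,0,0.0047,0,-0.0028,0,-1,0.0011,0,0.0037,0,-0.0027,0,-1,0.0012,0,0.0037,0,-0.0028,0,-1,0.0006,0,0.0018,0,-0.0014,0,-1
```

servo_tool:
  commands: [0.003, 0.0004, 0.0038, 0, 0.0004, 0, -1, 0.0002, 0, 0.0049, 0, -0.0014, 0, -1, 0.001, 0, 0.0057, 0, -0.0028, 0, -1, 0.0011, 0, 0.0047, 0, -0.0028, 0, -1, 0.0011, 0, 0.0037, 0, -0.0027, 0, -1, 0.0012, 0, 0.0037, 0, -0.0028, 0, -1, 0.0006, 0, 0.0018, 0, -0.0014, 0, -1, 0, 0, 0, 0, 0, 0, -1, 0, 0, 0, 0, 0, 0, -1]

```text
t: 22.32
tcp_pos: [0.526, 0.1794, 0.0772]
tool_rot: [0.97, 0.017, 0.243, -0.005]
force: [0.3, -0.0, -1.0]
finger_gap: 0.139
gripper_force: 78.4
```

Run:
```python
from k import *
bstate(-.6,36.4)
```

```text
t 22.32 block [ 1.9 25.1  2.2] low edge [-46.1  25.1   2.1] top edge [49.9 25.   2.3] rot deg [ 0.01 -0.09 -0.04] F [-0.2 -0.  -1.1] q [ 0.16  0.65  2.08  3.83  0.09 -2.15] gap 0.139
```

servo_tool:
  commands: [-0.002, 0, 0.002, 0, 0, 0, -1, -0.001, 0, 0.002, 0, 0, 0, -1, 0, 0, 0.001, 0, 0, 0, -1, 0, 0.0015, 0, 0, 0, 0, -1, 0, 0, 0, 0, 0, 0, -1]

```text
t: 22.73
tcp_pos: [0.525, 0.1787, 0.0741]
tool_rot: [0.97, 0.018, 0.242, -0.005]
force: [-2.3, 0.4, 1.5]
finger_gap: 0.14
gripper_force: 79.0
```

Run:
```python
from k import *
bstate(-.6,36.4)
```

```text
t 22.73 block [-0.6 24.5 -0. ] low edge [-48.6  24.5  -0.1] top edge [47.4 24.5 -0. ] rot deg [ 0.03 -0.01  0.02] F [-1.4  0.4  2.4] q [ 0.16  0.65  2.08  3.77  0.1  -2.09] gap 0.14
```

servo_tool:
  commands: [0, 0.002, 0, 0, 0, 0, -1, 0, 0, 0, 0, 0, 0, -1, 0, 0, 0, 0, 0, 0, -0.1, 0, 0, 0, 0, 0, 0, -0.1, 0, 0, 0, 0, 0, 0, -0.1, 0, 0, 0, 0, 0, 0, -0.1]

```text
t: 23.23
tcp_pos: [0.5261, 0.1774, 0.074]
tool_rot: [0.97, 0.017, 0.243, -0.004]
force: [-0.3, 0.1, -0.4]
finger_gap: 0.446
gripper_force: 0.0
```

Run:
```python
from k import *
bstate(-.6,36.4)
bpath([(-.5,24,h,d) for h,d in((5,0),(13,1),(23,3),(35,5),(47,7),(59,8),(67,8))],-.1,12,-.6,36.4)
```

```text
t 23.23 block [ 0.4 23.  -0.6] low edge [-47.6  23.1  -0.7] top edge [48.4 23.  -0.6] rot deg [-0.02 -0.09 -0.03] F [-0.5  0.1 -0.2] q [ 0.15  0.65  2.08  3.75  0.1  -2.07] gap 0.446
max mm/row 13.7 deg 2.02
-0.0017,-0.0019,-0.0113,0.0001,-0.0003,-0.0001,-0.1,-0.0013,0,-0.0176,0,0.0028,0,-0.1,-0.0023,0,-0.0234,0,0.0056,0,-0.1,-0.0013,0,-0.0273,0,0.0055,0,-0.1,-0.0005,0,-0.0273,0,0.0056,0,-0.1,0.0016,-0.0001,-0.0255,0,0.0028,0,-0.1,0.0022,0,-0.0158,0,0,0,-0.1
```

servo_tool:
  commands: [-0.001, 0, -0.0113, 0, 0, 0, -0.1, -0.0013, 0, -0.0176, 0, 0.0028, 0, -0.1, -0.0023, 0, -0.0234, 0, 0.0056, 0, -0.1, -0.0013, 0, -0.0273, 0, 0.0055, 0, -0.1, -0.0005, 0, -0.0273, 0, 0.0056, 0, -0.1, 0.0016, 0, -0.0255, 0, 0.0028, 0, -0.1, 0.0022, 0, -0.0158, 0, 0, 0, -0.1, 0, 0, 0, 0, 0, 0, -0.1]

```text
t: 23.9
tcp_pos: [0.4851, 0.1762, 0.1377]
tool_rot: [0.951, 0.017, 0.31, -0.006]
force: [0.4, -0.2, -0.5]
finger_gap: 0.455
gripper_force: 0.0
```

Run:
```python
from k import *
p=manip.snapshot('wrist'); pickle.dump((p,manip.sense()),open('w5.pkl','wb'))
# fit placed blocks' local tray positions from masks
for d in manip.silhouettes(p,'block1'):
    ys,xs=np.where(d['pixels']); print(round(d['conf'],2),np.round(d['box']),len(xs))
bstate()
q,e=IK(np.array([.41,-.39,.2]),down(.83),np.array([-.9,.4,1.8,0,1.0,.3])); print(q.round(2),'%.0e'%e)
jpath(q,26,-.1,9)
```

```text
0.93 [326. 152.  72. 111.] 5760
0.89 [460.  43.  52.  56.] 1731
0.84 [211. 148.  75. 117.] 6983
0.68 [287. 148.  69. 115.] 5387
t 24.0 block [-1.1 23.4 78. ] low edge [-48.6  23.4  71.1] top edge [46.4 23.4 84.8] rot deg [ 0.01 -8.21 -0.04] F [-0.3 -0.6  0.8] q [ 0.18  0.53  2.23  3.49  0.26 -1.79] gap 0.454
[-0.96  0.49  1.62  0.    1.04 -0.22] 1e-15
max joint rad/s [0.67 0.02 0.36 2.06 0.46 0.93]
 tray-local [158. -40. 109.] [0.633 0.118 0.213] [ 0.8   0.11 -0.6 ]
 tray-local [ 231. -134.  122.] [0.694 0.026 0.258] [ 0.78  0.32 -0.54]
 tray-local [ 120. -319.  127.] [ 0.6   -0.163  0.21 ] [ 0.46  0.3  -0.83]
 tray-local [ -41. -518.  197.] [ 0.433 -0.367  0.197] [ 0.05  0.03 -1.  ]
max mm/row 48.0 deg 5.45
0.0351,0.0125,0.0087,0.0004,0.0053,-0.0028,-0.1,0.0399,0.0152,0.0103,0.0006,0.0062,-0.0034,-0.1,0.0437,0.0183,0.0118,0.0008,0.0068,-0.0039,-0.1,0.0462,0.0215,0.013,0.0012,0.0074,-0.0046,-0.1,0.0471,0.0247,0.014,0.0016,0.0078,-0.0052,-0.1,0.0462,0.0279,0.0143,0.0021,0.0078,-0.0059,-0.1,0.043,0.031,0.0139,0.0027,0.0075,-0.0066,-0.1,0.0378,0.0336,0.0124,0.0035,0.0069,-0.0072,-0.1,0.
[... 192 characters left out ...]
.0174,0.0351,-0.0123,0.0069,-0.0018,-0.008,-0.1,-0.0314,0.0321,-0.0192,0.0072,-0.0043,-0.0075,-0.1,-0.0448,0.0283,-0.0256,0.0074,-0.0066,-0.0065,-0.1,-0.0575,0.0236,-0.031,0.0075,-0.0088,-0.0053,-0.1,-0.0685,0.0187,-0.0349,0.0072,-0.0108,-0.004,-0.1,-0.0776,0.0136,-0.037,0.0069,-0.0123,-0.0026,-0.1
-0.0845,0.0089,-0.0371,0.0064,-0.0133,-0.0012,-0.1,-0.0887,0.0048,-0.0355,0.006,-0.0139,0.0001,-0.1,-0.0903,0.0015,-0.0325,0.0053,-0.0141,0.0012,-0.1,-0.0894,-0.0009,-0.0285,0.0048,-0.0138,0.002,-0.1,-0.0859,-0.0026,-0.0239,0.0043,-0.0132,0.0027,-0.1,-0.0803,-0.0034,-0.0191,0.0036,-0.0122,0.003,-0.1,-0.0729,-0.0036,-0.0148,0.0031,-0.011,0.0031,-0.1,-0.0639,-0.0034,-0.0109,0.0027,-0.0096,0.003,-0.1
```

Run:
```python
from k import *
q,e=IK(np.array([.41,-.39,.2]),down(.83),np.array([-.9,.4,1.8,0,1.0,.3]))
jpath(q,32,-.1,11)
```

```text
max joint rad/s [0.55 0.02 0.3  1.68 0.38 0.76]
 tray-local [166. -44. 110.] [0.639 0.115 0.217] [ 0.8   0.12 -0.58]
 tray-local [ 226. -153.  122.] [0.691 0.007 0.255] [ 0.75  0.34 -0.56]
 tray-local [  81. -368.  136.] [ 0.564 -0.213  0.2  ] [ 0.37  0.24 -0.9 ]
max mm/row 39.1 deg 4.44
0.0281,0.01,0.007,0.0003,0.0043,-0.0022,-0.1,0.0314,0.0118,0.0082,0.0004,0.0048,-0.0026,-0.1,0.0341,0.0137,0.0091,0.0006,0.0053,-0.003,-0.1,0.0362,0.0158,0.0101,0.0008,0.0057,-0.0034,-0.1,0.0377,0.018,0.0109,0.001,0.0061,-0.0038,-0.1,0.0382,0.0201,0.0115,0.0013,0.0063,-0.0042,-0.1,0.0377,0.0223,0.0118,0.0016,0.0064,-0.0047,-0.1,0.0361,0.0243,0.0116,0.002,0.0062,-0.0051,-0.1,0.0334,0.0262,0.011,0.0024,0.006,-0.0056,-0.1,0.0293,0.0279,0.0098,0.0029,0.0054,-0.0059,-0.1,0.0241,0.0291,0.0079,0.0034,0.0048,-0.0063,-0.1
0.0179,0.0301,0.0053,0.0039,0.0038,-0.0066,-0.1,0.0105,0.0304,0.002,0.0044,0.0027,-0.0068,-0.1,0.0025,0.0303,-0.0018,0.0049,0.0014,-0.0069,-0.1,-0.0063,0.0296,-0.0061,0.0053,-0.0001,-0.0067,-0.1,-0.0154,0.0281,-0.0106,0.0056,-0.0017,-0.0065,-0.1,-0.0246,0.0262,-0.0151,0.0059,-0.0033,-0.0061,-0.1,-0.0336,0.0237,-0.0194,0.006,-0.0048,-0.0055,-0.1,-0.0421,0.0207,-0.0232,0.006,-0.0064,-0.0048,-0.1,-0.0502,0.0176,-0.0263,0.006,-0.0078,-0.004,-0.1,-0.0572,0.0143,-0.0284,0.0059,-0.0089,-0.0031,-0.1,-0.0631,0.0109,-0.0296,0.0056,-0.0099,-0.0021,-0.1
-0.0678,0.0079,-0.0298,0.0053,-0.0107,-0.0012,-0.1,-0.0712,0.005,-0.029,0.005,-0.0112,-0.0004,-0.1,-0.0732,0.0026,-0.0274,0.0047,-0.0114,0.0005,-0.1,-0.0736,0.0007,-0.0252,0.0042,-0.0114,0.0011,-0.1,-0.0728,-0.0008,-0.0224,0.0039,-0.0112,0.0017,-0.1,-0.0705,-0.0019,-0.0194,0.0035,-0.0108,0.0021,-0.1,-0.0672,-0.0025,-0.0165,0.0031,-0.0103,0.0024,-0.1,-0.0627,-0.0029,-0.0134,0.0028,-0.0095,0.0025,-0.1,-0.0573,-0.0028,-0.0106,0.0024,-0.0086,0.0025,-0.1,-0.0513,-0.0027,-0.0083,0.0021,-0.0077,0.0024,-0.1
```

servo_tool:
  commands: [0.0281, 0.01, 0.007, 0.0003, 0.0043, -0.0022, -0.1, 0.0314, 0.0118, 0.0082, 0.0004, 0.0048, -0.0026, -0.1, 0.0341, 0.0137, 0.0091, 0.0006, 0.0053, -0.003, -0.1, 0.0362, 0.0158, 0.0101, 0.0008, 0.0057, -0.0034, -0.1, 0.0377, 0.018, 0.0109, 0.001, 0.0061, -0.0038, -0.1, 0.0382, 0.0201, 0.0115, 0.0013, 0.0063, -0.0042, -0.1, 0.0377, 0.0223, 0.0118, 0.0016, 0.0064, -0.0047, -0.1, 0.0361, 0.0243, 0.0116, 0.002, 0.0062, -0.0051, -0.1, 0.0334, 0.0262, 0.011, 0.0024, 0.006, -0.0056, -0.1, 0.0293, 0.0279, 0.0098, 0.0029, 0.0054, -0.0059, -0.1, 0.0241, 0.0291, 0.0079, 0.0034, 0.0048, -0.0063, -0.1]

```text
t: 24.92
tcp_pos: [0.6682, 0.094, 0.236]
tool_rot: [0.86, 0.173, 0.481, -0.007]
force: [0.7, 0.6, -0.5]
finger_gap: 0.447
gripper_force: 0.0
```

servo_tool:
  commands: [0.0179, 0.0301, 0.0053, 0.0039, 0.0038, -0.0066, -0.1, 0.0105, 0.0304, 0.002, 0.0044, 0.0027, -0.0068, -0.1, 0.0025, 0.0303, -0.0018, 0.0049, 0.0014, -0.0069, -0.1, -0.0063, 0.0296, -0.0061, 0.0053, -0.0001, -0.0067, -0.1, -0.0154, 0.0281, -0.0106, 0.0056, -0.0017, -0.0065, -0.1, -0.0246, 0.0262, -0.0151, 0.0059, -0.0033, -0.0061, -0.1, -0.0336, 0.0237, -0.0194, 0.006, -0.0048, -0.0055, -0.1, -0.0421, 0.0207, -0.0232, 0.006, -0.0064, -0.0048, -0.1, -0.0502, 0.0176, -0.0263, 0.006, -0.0078, -0.004, -0.1, -0.0572, 0.0143, -0.0284, 0.0059, -0.0089, -0.0031, -0.1, -0.0631, 0.0109, -0.0296, 0.0056, -0.0099, -0.0021, -0.1]

```text
t: 25.83
tcp_pos: [0.6275, -0.1228, 0.2188]
tool_rot: [0.846, 0.415, 0.333, -0.032]
force: [1.2, 0.6, -0.3]
finger_gap: 0.45
gripper_force: 0.0
```

servo_tool:
  commands: [-0.0678, 0.0079, -0.0298, 0.0053, -0.0107, -0.0012, -0.1, -0.0712, 0.005, -0.029, 0.005, -0.0112, -0.0004, -0.1, -0.0732, 0.0026, -0.0274, 0.0047, -0.0114, 0.0005, -0.1, -0.0736, 0.0007, -0.0252, 0.0042, -0.0114, 0.0011, -0.1, -0.0728, -0.0008, -0.0224, 0.0039, -0.0112, 0.0017, -0.1, -0.0705, -0.0019, -0.0194, 0.0035, -0.0108, 0.0021, -0.1, -0.0672, -0.0025, -0.0165, 0.0031, -0.0103, 0.0024, -0.1, -0.0627, -0.0029, -0.0134, 0.0028, -0.0095, 0.0025, -0.1, -0.0573, -0.0028, -0.0106, 0.0024, -0.0086, 0.0025, -0.1, -0.0513, -0.0027, -0.0083, 0.0021, -0.0077, 0.0024, -0.1, 0, 0, 0, 0, 0, 0, -0.1, 0, 0, 0, 0, 0, 0, -0.1]

```text
t: 26.83
tcp_pos: [0.4093, -0.3911, 0.1994]
tool_rot: [0.915, 0.403, -0.0, -0.0]
force: [-0.0, 0.6, -0.3]
finger_gap: 0.454
gripper_force: 0.0
```

```bash
python3 w.py "[.4315,-.3705,3.974]" 0 a
cat > gp.py <<'E'
import sys
from k import *
x,y,yaw,z=map(float,sys.argv[1:5])
D=R.from_matrix(down(yaw)); T=np.array([x,y,z]); s=manip.sense(); p0=np.array(s['tcp_pos']); P=[]
for w,zz in((.33,.19),(.7,.17),(1,.145),(1,.115),(1,.085),(1,.06),(1,.045),(1,z),(1,z)):
    p=p0+(T-p0)*w; p[2]=zz; P.append((p,D))
rows(P,-.1)
E
```

```text
t 26.83 tcp [ 0.4093 -0.3911  0.1994] q [-0.96  0.49  1.62 -0.    1.04 -0.22] gap 0.45403430039672693
wrist e 2.5 area 4078
[ 0.4321 -0.3678  3.9585] -0.971
```

```bash
python3 gp.py .4321 -.3678 .8169 .036
```

```text
max mm/row 30.0 deg 0.8
0.0207,0.0013,0.0184,-0.0003,0,0.0022,-0.1,0.0233,0.0011,0.04,0,0,0,-0.1,0.0189,0.0009,0.05,0,0,0,-0.1,0,0,0.06,0,0,0,-0.1,0,0,0.06,0,0,0,-0.1,0,0,0.05,0,0,0,-0.1,0,0,0.03,0,0,0,-0.1,0,0,0.018,0,0,0,-0.1,0,0,0,0,0,0,-0.1
```

servo_tool:
  commands: [0.0207, 0.0013, 0.0184, -0.0003, 0, 0.0022, -0.1, 0.0233, 0.0011, 0.04, 0, 0, 0, -0.1, 0.0189, 0.0009, 0.05, 0, 0, 0, -0.1, 0, 0, 0.06, 0, 0, 0, -0.1, 0, 0, 0.06, 0, 0, 0, -0.1, 0, 0, 0.05, 0, 0, 0, -0.1, 0, 0, 0.03, 0, 0, 0, -0.1, 0, 0, 0.018, 0, 0, 0, -0.1, 0, 0, 0, 0, 0, 0, -0.1, 0, 0, 0, 0, 0, 0, -0.1]

```text
t: 27.77
tcp_pos: [0.432, -0.3682, 0.0363]
tool_rot: [0.918, 0.397, -0.001, 0.0]
force: [-0.1, -0.2, -0.1]
finger_gap: 0.449
gripper_force: 0.0
```

servo_tool:
  commands: [0, 0, 0, 0, 0, 0, -1, 0, 0, 0, 0, 0, 0, -1, 0, 0, 0, 0, 0, 0, -1, 0, 0, 0, 0, 0, 0, -1, 0, 0, 0, 0, 0, 0, -1]

```text
t: 28.18
tcp_pos: [0.4322, -0.3692, 0.0378]
tool_rot: [0.918, 0.397, -0.0, 0.002]
force: [-0.8, 0.0, 6.5]
finger_gap: 0.145
gripper_force: 79.1
```

Run:
```python
from k import *
s=manip.sense(); Rm=R.from_quat(s['tool_rot']).as_matrix(); print(s['tcp_pos'],s['finger_gap'],s['gripper_force'],np.round(s['force'],1),Rm.round(3).tolist(),'block in tool',(Rm.T@(np.array([.4321,-.3678,0])-s['tcp_pos'])*1e3).round(2))
q0=np.array(s['q']); p0=np.array(s['tcp_pos'])
u,zz=(Rm.T@(np.array([.4321,-.3678,0])-s['tcp_pos'])*1e3)[[0,2]]
q,e=IK(*tgt(0,72,130,-10,u,zz),np.array([.25,.36,2.,-.2,.4,1.8])); print(q.round(2),'%.0e'%e)
P=[FK(IK(p0+[0,0,z],Rm,q0)[0]) for z in(.01,.03,.06,.095,.125,.16)]
ql=IK(p0+[0,0,.16],Rm,q0)[0]; n=22
for i in range(1,n+1): P.append(FK(ql+(q-ql)*i/n))
for pp,t in P[5::3]: print(pp.round(3),t.as_matrix()[:,2].round(2))
rows(P,-1,10)
```

```text
[ 0.43222878 -0.3692099   0.03781252] 0.14467527171428618 79.11141872406006 [-0.8  0.   6.5] [[0.685, 0.729, 0.001], [0.729, -0.685, -0.004], [-0.002, 0.003, -1.0]] block in tool [ 1.01 -1.19 37.81]
[ 0.27  0.38  1.95 -0.15  0.51  1.93] 3e-15
[ 0.432 -0.369  0.198] [ 0. -0. -1.]
[ 0.479 -0.296  0.194] [ 0.02 -0.04 -1.  ]
[ 0.513 -0.216  0.191] [ 0.05 -0.07 -1.  ]
[ 0.534 -0.133  0.188] [ 0.1  -0.09 -0.99]
[ 0.542 -0.047  0.186] [ 0.15 -0.1  -0.98]
[0.536 0.038 0.185] [ 0.2  -0.08 -0.98]
[0.516 0.121 0.184] [ 0.25 -0.05 -0.97]
[0.484 0.2   0.185] [ 0.3  -0.01 -0.96]
max mm/row 35.0 deg 2.51
0,0.0001,-0.02,0,0,0,-1,-0.0001,0.0001,-0.04,0,0,0,-1,-0.0001,0.0002,-0.06,0,0,0,-1,-0.0002,0.0002,-0.07,0,0,0,-1,-0.0001,0.0003,-0.06,0,0,0,-1,-0.0001,0.0002,-0.07,0,0,0,-1,0.0575,-0.0081,0.0027,-0.0021,-0.001,0.0059,-1,0.0565,-0.0133,0.002,-0.0022,-0.0007,0.0059,-1,0.055,-0.0181,0.0014,-0.0024,-0.0004,0.0059,-1,0.0531,-0.023,0.0006,-0.0023,0,0.0059,-1
0.0508,-0.0276,0,-0.0024,0.0004,0.0058,-1,0.0481,-0.0319,-0.0007,-0.0023,0.0008,0.0059,-1,0.0449,-0.0359,-0.0013,-0.0022,0.0011,0.0058,-1,0.0416,-0.0397,-0.0019,-0.0021,0.0014,0.0058,-1,0.0378,-0.0431,-0.0025,-0.0018,0.0018,0.0057,-1,0.0338,-0.0462,-0.0031,-0.0017,0.0021,0.0058,-1,0.0296,-0.0489,-0.0037,-0.0013,0.0023,0.0058,-1,0.0252,-0.0512,-0.0042,-0.001,0.0026,0.0057,-1,0.0206,-0.053,-0.0048,-0.0007,0.0028,0.0058,-1,0.0159,-0.0546,-0.0052,-0.0004,0.0029,0.0058,-1
0.011,-0.0557,-0.0058,0.0001,0.003,0.0057,-1,0.0061,-0.0562,-0.0063,0.0005,0.0031,0.0058,-1,0.0012,-0.0565,-0.0067,0.0009,0.0031,0.0058,-1,-0.0037,-0.0563,-0.0072,0.0013,0.003,0.0058,-1,-0.0085,-0.0556,-0.0076,0.0018,0.0029,0.0058,-1,-0.0134,-0.0545,-0.0081,0.0021,0.0028,0.0058,-1,-0.0179,-0.0531,-0.0085,0.0026,0.0025,0.0058,-1,-0.0224,-0.0513,-0.0088,0.0029,0.0023,0.0059,-1
```

servo_tool:
  commands: [0, 0.0001, -0.02, 0, 0, 0, -1, -0.0001, 0.0001, -0.04, 0, 0, 0, -1, -0.0001, 0.0002, -0.06, 0, 0, 0, -1, -0.0002, 0.0002, -0.07, 0, 0, 0, -1, -0.0001, 0.0003, -0.06, 0, 0, 0, -1, -0.0001, 0.0002, -0.07, 0, 0, 0, -1, 0.0575, -0.0081, 0.0027, -0.0021, -0.001, 0.0059, -1, 0.0565, -0.0133, 0.002, -0.0022, -0.0007, 0.0059, -1, 0.055, -0.0181, 0.0014, -0.0024, -0.0004, 0.0059, -1, 0.0531, -0.023, 0.0006, -0.0023, 0, 0.0059, -1]

```text
t: 29.02
tcp_pos: [0.4914, -0.2685, 0.1922]
tool_rot: [0.945, 0.327, 0.005, 0.03]
force: [-0.2, 0.7, -1.7]
finger_gap: 0.142
gripper_force: 78.3
```

servo_tool:
  commands: [0.0508, -0.0276, 0, -0.0024, 0.0004, 0.0058, -1, 0.0481, -0.0319, -0.0007, -0.0023, 0.0008, 0.0059, -1, 0.0449, -0.0359, -0.0013, -0.0022, 0.0011, 0.0058, -1, 0.0416, -0.0397, -0.0019, -0.0021, 0.0014, 0.0058, -1, 0.0378, -0.0431, -0.0025, -0.0018, 0.0018, 0.0057, -1, 0.0338, -0.0462, -0.0031, -0.0017, 0.0021, 0.0058, -1, 0.0296, -0.0489, -0.0037, -0.0013, 0.0023, 0.0058, -1, 0.0252, -0.0512, -0.0042, -0.001, 0.0026, 0.0057, -1, 0.0206, -0.053, -0.0048, -0.0007, 0.0028, 0.0058, -1, 0.0159, -0.0546, -0.0052, -0.0004, 0.0029, 0.0058, -1]

```text
t: 29.85
tcp_pos: [0.5387, 0.0116, 0.1848]
tool_rot: [0.983, 0.153, 0.083, 0.058]
force: [0.4, 0.8, -1.7]
finger_gap: 0.136
gripper_force: 78.3
```

servo_tool:
  commands: [0.011, -0.0557, -0.0058, 0.0001, 0.003, 0.0057, -1, 0.0061, -0.0562, -0.0063, 0.0005, 0.0031, 0.0058, -1, 0.0012, -0.0565, -0.0067, 0.0009, 0.0031, 0.0058, -1, -0.0037, -0.0563, -0.0072, 0.0013, 0.003, 0.0058, -1, -0.0085, -0.0556, -0.0076, 0.0018, 0.0029, 0.0058, -1, -0.0134, -0.0545, -0.0081, 0.0021, 0.0028, 0.0058, -1, -0.0179, -0.0531, -0.0085, 0.0026, 0.0025, 0.0058, -1, -0.0224, -0.0513, -0.0088, 0.0029, 0.0023, 0.0059, -1, 0, 0, 0, 0, 0, 0, -1, 0, 0, 0, 0, 0, 0, -1]

```text
t: 30.68
tcp_pos: [0.4681, 0.2255, 0.1846]
tool_rot: [0.988, 0.019, 0.155, -0.004]
force: [0.5, -0.8, -1.1]
finger_gap: 0.143
gripper_force: 78.4
```

Run:
```python
from k import *
bstate(.7,37)
q,e=IK(*tgt(.5,75,60,10,.7,37),np.array([.3,.57,2.2,.5,-.3,1.2])); q=phys(q); print(q.round(2))
jpath(q,30,-1,10)
```

```text
t 30.68 block [ -2.6  73.3 123.3] low edge [-49.9  73.2 131.8] top edge [ 44.6  73.4 114.9] rot deg [ 0.14 10.14  0.14] F [-0.1 -0.9 -1.2] q [ 0.27  0.38  1.95 -0.14  0.51  1.92] gap 0.143
[ 0.33  0.57  2.19  3.77  0.31 -1.94]
max joint rad/s [0.03 0.1  0.12 2.01 0.1  1.98]
 tray-local [-30. 182. 165.] [0.433 0.333 0.174] [ 0.23  0.37 -0.9 ]
 tray-local [ 24. 233. 167.] [0.477 0.386 0.201] [ 0.45  0.55 -0.7 ]
 tray-local [ 50. 158. 131.] [0.52  0.312 0.182] [ 0.67  0.3  -0.68]
 tray-local [ -0.  81. 106.] [0.49  0.234 0.136] [ 0.63  0.04 -0.78]
max mm/row 15.8 deg 3.24
-0.0122,-0.0195,0.0033,0.0051,-0.0023,-0.0015,-1,-0.0123,-0.0226,0.0038,0.006,-0.0023,-0.0016,-1,-0.0116,-0.0253,0.0042,0.0068,-0.0019,-0.0018,-1,-0.0101,-0.0278,0.0047,0.0074,-0.0014,-0.0018,-1,-0.0078,-0.0297,0.0051,0.008,-0.0006,-0.0019,-1,-0.0047,-0.0308,0.0054,0.0084,0.0003,-0.0018,-1,-0.001,-0.031,0.0056,0.0085,0.0014,-0.0018,-1,0.0031,-0.0301,0.0058,0.0084,0.0027,-0.0018,-1,0.0073,-0.0279,0.0057,0.0078,0.004,-0.0016,-1,0.0115,-0.0244,0.0056,0.007,0.0052,-0.0015,-1
0.0152,-0.0199,0.0054,0.0059,0.0063,-0.0014,-1,0
[... 195 characters left out ...]
21,0.0024,-0.0028,0.0076,-0.001,-1,0.0151,0.0179,0.0016,-0.0043,0.0069,-0.001,-1,0.0113,0.0227,0.001,-0.0057,0.0057,-0.001,-1,0.007,0.0265,0.0005,-0.0068,0.0046,-0.001,-1,0.0023,0.0289,0,-0.0075,0.0032,-0.0011,-1
-0.0022,0.0302,-0.0003,-0.0078,0.0019,-0.0011,-1,-0.0065,0.0304,-0.0005,-0.008,0.0006,-0.0011,-1,-0.0101,0.0295,-0.0006,-0.0077,-0.0004,-0.0011,-1,-0.013,0.0279,-0.0007,-0.0073,-0.0014,-0.0012,-1,-0.0151,0.0257,-0.0006,-0.0068,-0.0021,-0.0011,-1,-0.0164,0.0232,-0.0005,-0.006,-0.0026,-0.001,-1,-0.017,0.0204,-0.0004,-0.0054,-0.003,-0.001,-1,-0.0168,0.0176,-0.0003,-0.0046,-0.003,-0.0009,-1,-0.016,0.0149,-0.0001,-0.0039,-0.003,-0.0008,-1,-0.0147,0.0124,-0.0001,-0.0033,-0.0028,-0.0008,-1
```

servo_tool:
  commands: [-0.0122, -0.0195, 0.0033, 0.0051, -0.0023, -0.0015, -1, -0.0123, -0.0226, 0.0038, 0.006, -0.0023, -0.0016, -1, -0.0116, -0.0253, 0.0042, 0.0068, -0.0019, -0.0018, -1, -0.0101, -0.0278, 0.0047, 0.0074, -0.0014, -0.0018, -1, -0.0078, -0.0297, 0.0051, 0.008, -0.0006, -0.0019, -1, -0.0047, -0.0308, 0.0054, 0.0084, 0.0003, -0.0018, -1, -0.001, -0.031, 0.0056, 0.0085, 0.0014, -0.0018, -1, 0.0031, -0.0301, 0.0058, 0.0084, 0.0027, -0.0018, -1, 0.0073, -0.0279, 0.0057, 0.0078, 0.004, -0.0016, -1, 0.0115, -0.0244, 0.0056, 0.007, 0.0052, -0.0015, -1]

```text
t: 31.52
tcp_pos: [0.4406, 0.3592, 0.1813]
tool_rot: [0.956, 0.095, 0.164, -0.226]
force: [-0.5, 0.7, -0.5]
finger_gap: 0.14
gripper_force: 78.4
```

servo_tool:
  commands: [0.0152, -0.0199, 0.0054, 0.0059, 0.0063, -0.0014, -1, 0.0181, -0.0144, 0.0049, 0.0043, 0.0073, -0.0013, -1, 0.0199, -0.0079, 0.0044, 0.0027, 0.0078, -0.0012, -1, 0.0205, -0.0012, 0.0037, 0.0009, 0.0082, -0.0011, -1, 0.0199, 0.0056, 0.0031, -0.001, 0.008, -0.001, -1, 0.0181, 0.0121, 0.0024, -0.0028, 0.0076, -0.001, -1, 0.0151, 0.0179, 0.0016, -0.0043, 0.0069, -0.001, -1, 0.0113, 0.0227, 0.001, -0.0057, 0.0057, -0.001, -1, 0.007, 0.0265, 0.0005, -0.0068, 0.0046, -0.001, -1, 0.0023, 0.0289, 0, -0.0075, 0.0032, -0.0011, -1]

```text
t: 32.35
tcp_pos: [0.5199, 0.3374, 0.1933]
tool_rot: [0.909, 0.053, 0.365, -0.193]
force: [0.5, -0.2, 0.1]
finger_gap: 0.144
gripper_force: 78.5
```

servo_tool:
  commands: [-0.0022, 0.0302, -0.0003, -0.0078, 0.0019, -0.0011, -1, -0.0065, 0.0304, -0.0005, -0.008, 0.0006, -0.0011, -1, -0.0101, 0.0295, -0.0006, -0.0077, -0.0004, -0.0011, -1, -0.013, 0.0279, -0.0007, -0.0073, -0.0014, -0.0012, -1, -0.0151, 0.0257, -0.0006, -0.0068, -0.0021, -0.0011, -1, -0.0164, 0.0232, -0.0005, -0.006, -0.0026, -0.001, -1, -0.017, 0.0204, -0.0004, -0.0054, -0.003, -0.001, -1, -0.0168, 0.0176, -0.0003, -0.0046, -0.003, -0.0009, -1, -0.016, 0.0149, -0.0001, -0.0039, -0.003, -0.0008, -1, -0.0147, 0.0124, -0.0001, -0.0033, -0.0028, -0.0008, -1, 0, 0, 0, 0, 0, 0, -1, 0, 0, 0, 0, 0, 0, -1]

```text
t: 33.35
tcp_pos: [0.4872, 0.2266, 0.131]
tool_rot: [0.945, 0.015, 0.327, -0.006]
force: [0.5, 0.4, -1.1]
finger_gap: 0.142
gripper_force: 78.4
```

Run:
```python
from k import *
bstate(.7,37)
bpath([(.3,74.2,h,d) for h,d in((58,8),(52,7),(46,6),(41,6),(37,6))],-1,12,.7,37)
```

```text
t 33.35 block [ 2.1 73.5 67.2] low edge [-45.1  73.7  58.7] top edge [49.4 73.4 75.6] rot deg [ -0.08 -10.13  -0.23] F [-0.   0.4 -1.2] q [ 0.33  0.57  2.19  3.77  0.31 -1.94] gap 0.142
max mm/row 6.8 deg 2.14
-0.0026,-0.0012,0.0041,0.0003,-0.0059,-0.0006,-1,-0.0004,0,0.0136,0,-0.0028,0,-1,-0.0002,0,0.0135,0,-0.0028,0,-1,-0.0011,0,0.01,0,0,0,-1,-0.0008,0,0.0079,0,0,0,-1
```

servo_tool:
  commands: [-0.0026, -0.0008, 0.0041, 0.0003, -0.0059, -0.0006, -1, -0.0004, 0, 0.0136, 0, -0.0028, 0, -1, -0.0002, 0, 0.0135, 0, -0.0028, 0, -1, -0.0011, 0, 0.01, 0, 0, 0, -1, -0.0008, 0, 0.0079, 0, 0, 0, -1, 0, 0, 0, 0, 0, 0, -1, 0, 0, 0, 0, 0, 0, -1]

```text
t: 33.93
tcp_pos: [0.4989, 0.2277, 0.1093]
tool_rot: [0.956, 0.018, 0.292, -0.005]
force: [0.1, -0.2, -1.1]
finger_gap: 0.143
gripper_force: 78.4
```

Run:
```python
from k import *
bstate(.7,37)
bpath([(.3,74,h,d) for h,d in((34,6),(29,5.5),(24,5),(19,5),(15,5),(12,5))],-1,12,.7,37)
p=manip.snapshot('wrist'); cv2.imwrite('pics/w6.png',cv2.resize(p['img'][100:310,130:410,::-1],(800,600),interpolation=cv2.INTER_CUBIC))
```

```text
t 33.93 block [-0.4 74.3 42.1] low edge [-48.1  74.3  37.1] top edge [47.4 74.4 47.1] rot deg [ 0.01 -5.97  0.04] F [-0.4 -0.2 -1. ] q [ 0.31  0.6   2.13  3.89  0.22 -2.08] gap 0.143
max mm/row 5.4 deg 0.5
0.0001,0.0007,0.0063,0,0.0001,0.0001,-1,-0.0004,0,0.0108,0,-0.0014,0,-1,-0.0003,0,0.0108,0,-0.0014,0,-1,-0.0008,0,0.0099,0,0,0,-1,-0.0007,0,0.008,0,0,0,-1,-0.0006,0,0.006,0,0,0,-1
```

View pics/w6.png

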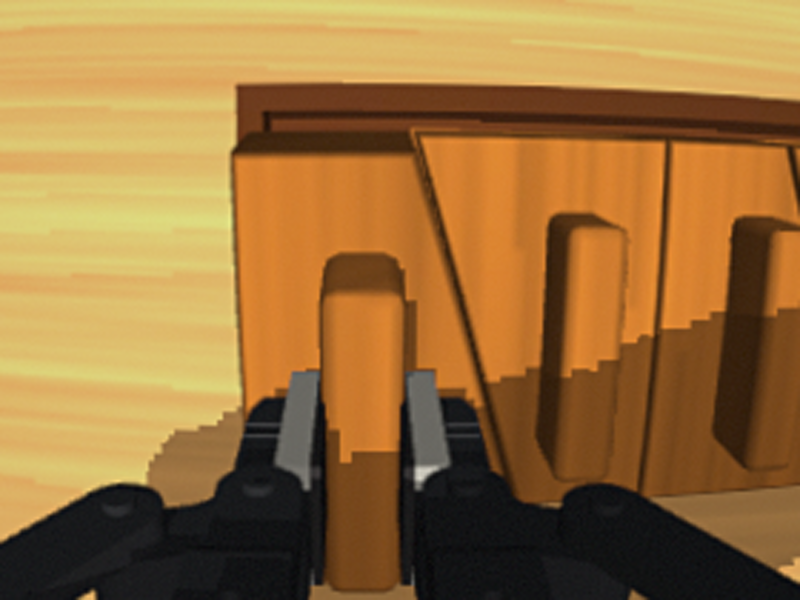

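Run:
```python
from k import *
p=manip.snapshot('wrist'); s=manip.sense()
Rm=R.from_quat(s['tool_rot']).as_matrix(); tc=np.array(s['tcp_pos'])
cr=lambda uv:((uv-[129.5,99.5])*800/280).round(0).tolist()
B=np.array([[-48,-24,30],[-48,-24,0],[-48,10,30]])*[-1,1,-1]/1e3+[.0007,0,.037]
print('hand',cr(proj(p,B@Rm.T+tc,True)))
T=np.array([[57.5,106.5,12],[50.5,99.5,12],[50.5,99.5,0],[57.5,0,12],[50.5,0,12]])/1e3
print('tray outer,inner rim,floor',cr(proj(p,T@TR.T+O,True)))
for bx,by in((-2,23.8),):
    b=np.array([[48,38,30],[48,-24,30],[-48,-24,30]])/1e3+[bx/1e3,by/1e3,0]; print('b2 top corners',cr(proj(p,b@TR.T+O,True)))
```

```text
hand [[229.0, 153.0], [250.0, 130.0], [418.0, 153.0]]
tray outer,inner rim,floor [[237.0, 85.0], [264.0, 112.0], [269.0, 111.0], [645.0, 91.0], [644.0, 117.0]]
b2 top corners [[416.0, 132.0], [667.0, 138.0], [638.0, 498.0]]
```

The last held block (235,152) lines up with its slot, between the tray's left wall (265,112) and block 2 (415,133). Predicted and observed corners agree to about 1 mm, so I'll lower it.

servo_tool:
  commands: [0.0008, 0.0007, 0.0063, 0, 0.0001, 0.0001, -1, -0.0004, 0, 0.0108, 0, -0.0014, 0, -1, -0.0003, 0, 0.0108, 0, -0.0014, 0, -1, -0.0008, 0, 0.0099, 0, 0, 0, -1, -0.0007, 0, 0.008, 0, 0, 0, -1, -0.0006, 0, 0.006, 0, 0, 0, -1, 0, 0, 0, 0, 0, 0, -1, 0, 0, 0, 0, 0, 0, -1]

```text
t: 34.7
tcp_pos: [0.5114, 0.228, 0.0866]
tool_rot: [0.959, 0.018, 0.283, -0.005]
force: [0.0, 0.9, -0.3]
finger_gap: 0.138
gripper_force: 78.4
```

Run:
```python
from k import *
bstate(.7,37)
bpath([(.3,74,h,d) for h,d in((10,5),(8,4.5),(6,4),(5,3.3),(4,2.6),(3.5,1.9),(3,1.2),(2.5,.6),(2.2,.2))],-1,12,.7,37)
q,e=IK(*tgt(.3,74,0,0,.7,37),np.array([.27,.67,2.0,1.3,-.1,.47])); print(phys(q).round(2))
```

```text
t 34.7 block [-0.6 74.2 16.1] low edge [-48.5  74.2  12. ] top edge [47.2 74.2 20.2] rot deg [ 0.02 -4.91  0.03] F [-0.1  0.9 -0.3] q [ 0.29  0.65  2.1   3.83  0.22 -2.03] gap 0.138
max mm/row 2.5 deg 0.72
0.0011,0.0004,0.0039,0,0.0003,0.0001,-1,0.0002,0,0.0049,0,-0.0014,0,-1,0.0004,0,0.0048,0,-0.0014,0,-1,0.0007,0,0.0031,0,-0.002,0,-1,0.0008,0,0.0032,0,-0.0019,0,-1,0.0009,0,0.0021,0,-0.002,0,-1,0.0008,0,0.0022,0,-0.0019,0,-1,0.0008,0,0.002,0,-0.0017,0,-1,0.0005,0,0.0013,0,-0.0011,0,-1
[ 0.27  0.66  2.03  4.5   0.11 -2.72]
```

servo_tool:
  commands: [0.0011, 0.0004, 0.0039, 0, 0.0003, 0.0001, -1, 0.0002, 0, 0.0049, 0, -0.0014, 0, -1, 0.0004, 0, 0.0048, 0, -0.0014, 0, -1, 0.0007, 0, 0.0031, 0, -0.002, 0, -1, 0.0008, 0, 0.0032, 0, -0.0019, 0, -1, 0.0009, 0, 0.0021, 0, -0.002, 0, -1, 0.0008, 0, 0.0022, 0, -0.0019, 0, -1, 0.0008, 0, 0.002, 0, -0.0017, 0, -1, 0, 0, 0, 0, 0, 0, -1, 0, 0, 0, 0, 0, 0, -1]

```text
t: 35.53
tcp_pos: [0.5211, 0.2281, 0.0775]
tool_rot: [0.969, 0.017, 0.248, -0.005]
force: [-0.5, 0.0, -0.9]
finger_gap: 0.142
gripper_force: 78.4
```

Run:
```python
from k import *
bstate(.7,37)
bpath([(-.3,73.8,1.2,.5),(-.5,73.6,0,.4),(-.5,73.6,-.5,.3)],-1,12,.7,37)
```

```text
t 35.53 block [ 0.9 74.   3.4] low edge [-47.1  74.    2.8] top edge [48.9 73.9  4. ] rot deg [ 0.01 -0.67 -0.03] F [-0.9  0.1 -0.6] q [ 0.28  0.66  2.04  4.38  0.12 -2.59] gap 0.142
max mm/row 2.1 deg 0.18
-0.0022,0.0003,0.0035,0,-0.0005,-0.0001,-1,-0.0003,0.0004,0.0026,0,-0.0003,0,-1,0.0001,0,0.0012,0,-0.0002,0,-1
```

No contact yet and the joints are in range. These are the last few millimetres.

servo_tool:
  commands: [-0.001, 0.0002, 0.0025, 0, -0.0003, 0, -1, -0.001, 0.0002, 0.0025, 0, 0, 0, -1, 0, 0, 0.0012, 0, 0, 0, -1, 0, 0, 0, 0, 0, 0, -1, 0, 0, 0, 0, 0, 0, -1]

```text
t: 35.95
tcp_pos: [0.5211, 0.2281, 0.0746]
tool_rot: [0.969, 0.018, 0.247, -0.005]
force: [-1.6, 0.4, 4.9]
finger_gap: 0.141
gripper_force: 79.3
```

```bash
python3 -c "
from k import *
bstate(.7,37)"
```

```text
t 35.95 block [-0.5 73.9  0.8] low edge [-48.5  73.9   0.3] top edge [47.5 73.9  1.3] rot deg [ 0.03 -0.56  0.03] F [0.9 0.4 5.1] q [ 0.28  0.66  2.04  4.34  0.12 -2.56] gap 0.141
```

servo_tool:
  commands: [0, 0, 0, 0, 0, 0, -0.1, 0, 0, 0, 0, 0, 0, -0.1, 0, 0, 0, 0, 0, 0, -0.1, 0, 0, 0, 0, 0, 0, -0.1]

```text
t: 36.28
tcp_pos: [0.5216, 0.228, 0.074]
tool_rot: [0.969, 0.017, 0.246, -0.005]
force: [-0.5, -0.3, -0.8]
finger_gap: 0.45
gripper_force: 0.0
```

Run:
```python
from k import *
bstate(.7,37)
bpath([(-.5,74,h,d) for h,d in((5,1),(13,2.5),(23,4),(35,6),(47,7),(59,8),(70,8),(75,8))],-.1,12,.7,37)
```

```text
t 36.28 block [-0.3 73.8  0. ] low edge [-48.3  73.8  -0.4] top edge [47.7 73.8  0.5] rot deg [ 0.02 -0.53 -0.01] F [-0.8 -0.3 -0.5] q [ 0.28  0.66  2.04  4.34  0.12 -2.56] gap 0.45
max mm/row 13.6 deg 2.02
-0.0008,-0.0004,-0.0116,-0.0001,0.0013,0,-0.1,-0.0017,0,-0.0184,0,0.0042,0,-0.1,-0.0011,0,-0.0225,0,0.0041,0,-0.1,-0.001,0,-0.0272,0,0.0056,0,-0.1,0.0012,0.0001,-0.0255,0,0.0028,0,-0.1,0.0016,0,-0.0254,0,0.0028,0,-0.1,0.0031,0,-0.0218,0,0,0,-0.1,0.0014,0,-0.0099,0,0,0,-0.1
```

servo_tool:
  commands: [-0.0008, 0, -0.0116, 0, 0.0013, 0, -0.1, -0.0017, 0, -0.0184, 0, 0.0042, 0, -0.1, -0.0011, 0, -0.0225, 0, 0.0041, 0, -0.1, -0.001, 0, -0.0272, 0, 0.0056, 0, -0.1, 0.0012, 0, -0.0255, 0, 0.0028, 0, -0.1, 0.0016, 0, -0.0254, 0, 0.0028, 0, -0.1, 0.0031, 0, -0.0218, 0, 0, 0, -0.1, 0.0014, 0, -0.0099, 0, 0, 0, -0.1, 0, 0, 0, 0, 0, 0, -0.1, 0, 0, 0, 0, 0, 0, -0.1]

```text
t: 37.12
tcp_pos: [0.4796, 0.2265, 0.1434]
tool_rot: [0.951, 0.017, 0.308, -0.006]
force: [-0.5, -0.6, 0.5]
finger_gap: 0.451
gripper_force: 0.0
```

Run:
```python
from k import *
p=manip.snapshot('wrist'); q=manip.snapshot('side')
a=cv2.resize(p['img'][90:330,110:430],(480,360),interpolation=cv2.INTER_CUBIC); b=cv2.resize(q['img'][110:222,170:270],(320,360),interpolation=cv2.INTER_CUBIC)
cv2.imwrite('pics/w7.png',np.hstack([a,b])[:,:,::-1])
for n in['jar','bowl','giftbox']:
  for d in manip.silhouettes(q,n)[:1]:
    ys,xs=np.where(d['pixels']); print(n,round(d['conf'],2),ray(q,(xs.mean(),ys.mean()),.03).round(3))
```

```text
jar 0.77 [ 0.653 -0.096  0.03 ]
bowl 0.65 [ 0.58  -0.415  0.03 ]
giftbox 0.87 [0.379 0.321 0.03 ]
```

View pics/w7.png

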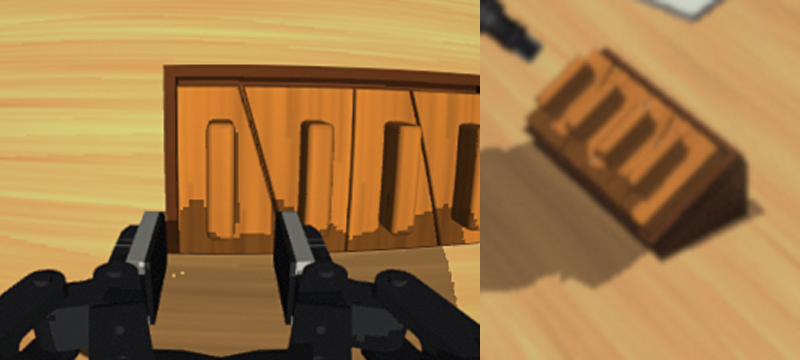

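All four blocks lie flat in the tray, alternating head to tail, with even hairline gaps at (255,160), (352,170) and (425,170). The handles face outwards, and the jar, bowl and box have not moved. The gripper is clear, so I'm handing in.

```bash
python3 -c "
from station import manip
print(manip.sign_off())"
```

```text
the job is handed in; nothing more can be done
None
```

The three blocks are back in the tray beside the first, alternating head to tail and lying flat with their handles outwards; the jar, box and bowl were not moved, and I handed the job in at about 37 s of the 64 s allowed.

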